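# Hold the loaded lever at the marked angle

### The job

For the lesson on moments, load the lever: of the two brass ring weights slide the one whose bore fits the upright pin down over it until it sits flat on the beam, let go of it, and leave the other ring off the lever. Then press the lever's free end (the round rubber pad) down so that the beam rocks on its round-topped wooden block until the swinging pointer of the angle gauge has come to rest between the two prongs of the marker clip. Finish while still pressing, holding the lever there, and leave the torch, the magnifier and the tape roll where they are.

Things in the scene. Friction and masses are not known exactly. Their poses are not given: they have to be found in the camera images.
- stand: Fixed wooden stand: base board 44 x 200 x 10 mm, upright stud block (36 x 40 mm) with a rounded top (radius 20 mm, axis along x) 108 mm above the table, and a rest block as high, 108 mm along +y, under the lever's load end. Origin on the table under the middle of the stud block; z up, y along the lever to its load end (left as the robot sees it), x roughly away from the robot.
- lever: Loose wooden beam 290 x 40 x 12 mm (long, wide, thick), level at the start: lies on the rounded block and the rest block, unfastened; falls back when let go. Origin on its underside above the rounded block, 120 mm from the load end, 170 mm from the free end; y along it to the load end, z up, x across it. A graduated sector scale (90 mm radius, ticks every 5 deg) hangs from its side facing the robot.
- pin_foot (a point): Where the pin stands: middle of the steel plate (34 x 34 mm) on the load end, 15 mm above the beam's underside and 95 mm from the rounded block; the underside of a fitted ring comes to lie here.
- pin_top (a point): Tip of the steel pin: 12 mm diameter, 50 mm tall, tip tapered to 5 mm over the last 6 mm, upright at the start.
- press_pad (a point): Middle of the top of the round black rubber pad (32 mm diameter), 16 mm above the beam's underside, 150 mm from the rounded block on the free end. Pressing it takes about 3 to 4 N with the ring on. It is about 124 mm above the table at the start and goes down about 2.6 mm for each degree of tilt.
- plumb (a joint): Angle of the dark steel plumb pointer on the gauge, rad: 0 with the beam level, growing as the free end goes down (equal to the beam's tilt once it hangs still). The pointer hangs freely from a pivot over the rounded block and swings for one to two seconds after the beam moves.
- marker (a joint): Angle on the same scale at which the brass marker clip is set, rad, somewhere between 0.10 and 0.28; it is tight and stays where it is. When plumb equals marker the pointer stands in the middle between the prongs.
- pointer_tip (a point): Tip of the pointer, 80 mm below its pivot (the pivot is 6 mm above the beam's underside over the rounded block, on the side facing the robot).
- marker_gap (a point): Middle of the 6 mm gap between the two prongs of the brass marker clip on the rim of the scale, 80 mm from the same pivot.
- ring_wide: Brass ring weight that fits the pin: outside diameter 44 mm, height 40 mm, bore 16 mm, 0.3 to 0.5 kg. Stands on the table, origin at the centre of its underside, z along the bore.
- ring_narrow: Brass ring weight that does not fit: same outside (44 mm, 40 mm high), bore only 9 mm. Origin at the centre of its underside. Obstacles near by: behind the rings a fixed optical rail (front at x = 0.50, y from -0.12 to 0.52, posts up to 190 mm), behind the lever a fixed desk lamp (foot at x = 0.73, y = -0.27, head about 0.4 m up): cross in front of them.
- torch: Bystander: black torch, 104 mm long, lying on the table.
- magnifier: Bystander: magnifier with a black handle, 148 mm long, lying flat.
- tape: Bystander: roll of tape, 52 mm diameter, 28 mm high.
Things that resemble listed ones, but are neither listed nor needed, are in the scene too. What is shaped like the ring_wide but blue is not meant.

How it is judged (in metres and radians):
On the way:
1. the fitting ring is on the pin, flat on the beam and let go, while the beam still lies on its rest (distance between ring_wide and pin_foot below 0.0045 m and angle between the z axis of ring_wide and the z axis of lever, either way round below 0.08 rad and contact force between the fingers and ring_wide below 0.1 N and angle between lever's own z axis and vertical below 0.05 rad), for 0.2 s.
At the end, for the whole second after the job is handed in: Fitting ring flat on the beam on the pin (within 4.5 mm and 0.08 rad); load end off its rest, lever on the rounded block and held down by the fingers (over 1 N each); pointer tip within 3 mm of the middle of the marker gap, under 0.25 rad/s; other ring touches neither lever nor ring (distance between pointer_tip and marker_gap below 0.003 m and velocity of joint plumb between -0.25 and 0.25 rad/s and contact force between the fingers and lever above 1 N and contact force between lever and stand above 1 N and height (world z) of pin_foot above 0.128 m and distance between ring_wide and pin_foot below 0.0045 m and angle between the z axis of ring_wide and the z axis of lever, either way round below 0.08 rad and contact force between ring_narrow and lever below 0.05 N and contact force between ring_narrow and ring_wide below 0.05 N); the arm keeps its last pose, push and grip.
It fails at once if the torch, the magnifier or the tape roll is disturbed (moved over 30 mm) (distance of any of torch, magnifier, tape from where it was at the start of the episode above 0.03 m).
It also fails if it takes over 61 s, if anything falls off the work surface, if the arm or the gripper's body presses on something with over 40 N, if the wrist force passes 120 N, or if a joint passes its speed limit or range.

### The arm

A 7-joint arm with a two-finger parallel gripper is mounted at the origin on a cart in front of the work surface, level with it; the furniture and walls round the work are solid. World frame = base frame: x ahead of the robot, y to its left, z up, the work surface at z = 0. Lengths are in mm, angles in degrees, forces in N, time in s.
With the tool pointing down it reaches from about 400 to 900 mm from the base axis. Payload 5.5 kg.
Tool frame: the origin (TCP) lies between the finger pads; the fingertips stand 22 mm ahead of it and the grasp point (between the pads) lies 3 mm ahead of it; x points along the fingers, y is the direction in which the jaws open and shut, and the axes are right-handed (so a half turn about x gives the same grasp; the last joint's range is limited). The gripper opens to 92 mm and grips with 3 to 60 N. Pads are 19 mm wide; open, the fingers measure 130 mm over their backs; the gripper's body (75 mm by 190 mm) begins 47 mm behind the grasp point.
Start: joints at [-54.763, 28.699, -24.465, 88.831, 12.651, 65.22, -12.049], TCP at [223.945, 610.203, 248.729] pointing down, gripper open.
Joint ranges: [-164.97, 164.97], [-17.58, 116.51], [-87.97, 89.64], [11.32, 138.91], [-80.73, 260.73], [10.89, 115.49], [-147.41, 147.41]. Speed limits (degrees/s): [147.25, 147.25, 180, 180, 180, 180, 180].

### API

Orientations are given as [roll, pitch, yaw] about the fixed x, y, z axes, in that order (R = Rz(yaw) Ry(pitch) Rx(roll)).
In Python, from station import r, eyes, ticket gives the robot as it stands.
- The arm moves only by the tool play_rows, never from a script. Its argument "plan" is a list of rows, each an object of numbers: "dx", "dy", "dz": the shift along the tool's x, y, z in m; "twist": the turn about the tool's x in degrees; "jaw": the closure in counts, from 0 (fully open) to 255 (shut). In form: [{"dx": .., "dy": .., "dz": .., "twist": .., "jaw": ..}, ...]. A call has exactly 10 rows; each row is the pose to reach, as a shift and turn from the pose commanded when the call began, along the tool's axes at that moment; what a row does not reach only later rows make up. A row lasts 1/10 s, in which the tool goes at most 50 mm and 8.59 degrees, less where a joint would pass 70% of its speed; a pose out of reach is approached as far as the arm can. A call with a gripper value outside its range is refused whole. The fingers move at their own pace and stop on an object; "force" is the grip in N (left out, the last holds). Time passes only in rows, so rows that repeat a pose let the fingers close, or fill a call up. It gives the time, the measured TCP pose, the force and the opening at its end, in the units of the state.
- r.get_state(): the state, without advancing time (a new reading comes with each control period).
- eyes.read_camera(name): name is "side" or "top"; returns the picture (420x560x3 uint8, blue, green, red); there is no depth.
- eyes.camera_model(name): a dict with "fx", "fy", "cx", "cy" (pixels), "extrinsics" (4x4, takes a point from camera to world coordinates). Camera axes: x right, y up, looking along -z (the intrinsics and any distortion apply to the point x, -y, -z); pixel columns grow to the right and rows downward; lengths in mm; the calibration is good to about 2 mm. A picture is of the moment at which its call begins. camera_model takes no time and is no camera call.
- ticket.job_done(): hands the job in, once; it reports no verdict.
The state is a dict: "time": time; "qpos": joint angles; "dq": joint speeds; "effort": joint torques, N m; "tcp_pos": TCP position; "eef_rot": TCP orientation; "ft_force": force on the tool from outside, world axes, zero at the start; "ft_torque": the same for the moment, N m; "width": finger opening in mm.
Only numpy, scipy, OpenCV 4.12 (cv2) and the standard library are available. Lean on these libraries where they do the work, as an engineer would, in place of code of your own. Each camera call takes 0.05 s, during which the arm holds its last target. There are 200 camera calls.

## Working session

There is one attempt and no reset: what is moved stays moved. The work goes in short steps, Python scripts to look and compute and a tool call to move; the robot and the scene stay as the last step left them, time stands still between calls to the robot, and variables do not carry over. Pictures are saved under pics/ and viewed, about 8 in all and at most 12, crops included, and the job is handed in when it is done.

Besides the shell and the picture viewer there is one more tool, called after "Call:" as a command line: name --argument value ..., lists and objects as JSON in quotes. play_rows: Moves the arm, as the interface text tells. Its arguments: {"type":"object","properties":{"plan":{"type":"array"},"force":{"type":"number"}},"required":["plan"]}

```bash
mkdir -p pics
cat > h.py <<'E'
import numpy as np, cv2
from station import r, eyes, ticket
def snap(cam,name):
    im=eyes.read_camera(cam); cv2.imwrite(f'pics/{name}.png',im); return im
def ray(cam,u,v):
    m=eyes.camera_model(cam); T=np.array(m['extrinsics'])
    d=np.array([(u-m['cx'])/m['fx'],-(v-m['cy'])/m['fy'],-1.])
    return T[:3,3],T[:3,:3]@d
def atz(cam,u,v,z):
    o,d=ray(cam,u,v); return o+d*(z-o[2])/d[2]
def proj(cam,P):
    m=eyes.camera_model(cam); T=np.array(m['extrinsics'])
    p=np.linalg.inv(T)@np.r_[P,1]
    return m['cx']+m['fx']*p[0]/-p[2], m['cy']+m['fy']*-p[1]/-p[2]
E
python3 - <<'E'
from h import *
np.set_printoptions(suppress=True,precision=3)
for c in ('side','top'):
    m=eyes.camera_model(c); print(c,{k:(np.array(v) if k=='extrinsics' else v) for k,v in m.items()})
a=snap('top','t0');b=snap('side','s0')
print(r.get_state())
E
```

```text
side {'fx': 506.0975005807673, 'fy': 506.0975005807673, 'cx': 283.9652537650345, 'cy': 203.33556250166225, 'extrinsics': array([[  -0.969,    0.144,   -0.199,  158.554],
       [  -0.244,   -0.496,    0.833, 1324.524],
       [   0.021,    0.856,    0.516, 1000.933],
       [   0.   ,    0.   ,    0.   ,    1.   ]])}
top {'fx': 460.63818743464975, 'fy': 460.63818743464975, 'cx': 289.76307737408524, 'cy': 203.19870668855012, 'extrinsics': array([[   0.021,    0.985,   -0.173,  227.624],
       [  -1.   ,    0.02 ,   -0.01 ,  -93.322],
       [  -0.006,    0.173,    0.985, 1648.076],
       [   0.   ,    0.   ,    0.   ,    1.   ]])}
{'time': 0.1, 'qpos': array([-54.764,  28.749, -24.453,  88.884,  12.651,  65.221, -12.05 ]), 'dq': array([ 0.003, -0.191, -0.12 , -0.125,  0.073, -0.032, -0.029]), 'effort': array([ -0.011, -56.788,  -5.839, -27.991,  -0.069,   0.024,   0.   ]), 'tcp_pos': array([223.823, 609.625, 247.79 ]), 'eef_rot': array([ -91.571,   89.9  , -111.726]), 'ft_force': array([ 0.274,  0.668, -0.456]), 'ft_torque': array([ 0.023, -0.002, -0.045]), 'width': 91.65263967819891}
```

View pics/t0.png

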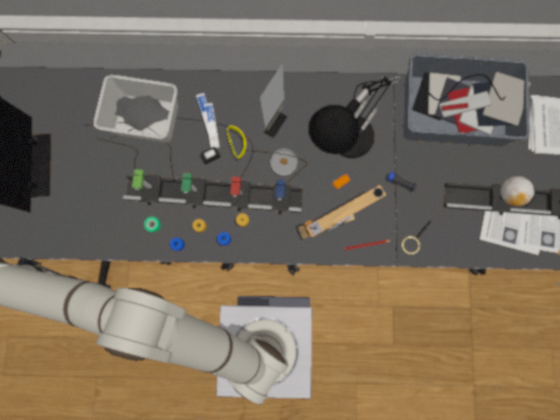

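View pics/s0.png

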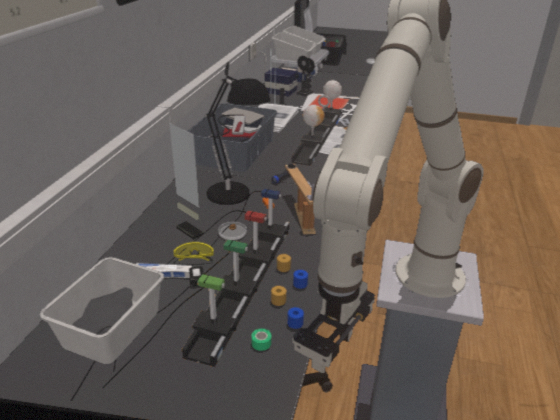

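The top view shows brass rings at (199,225) and (243,219), blue lookalikes at (177,244) and (223,239), and the green tape at (152,224). The lever runs from its load end at (303,230) to its pad at (379,191). The candidates are the two brass rings, and the one with the larger bore is meant, so I'll enlarge them.

Run:
```python
from h import *
t=cv2.imread('pics/t0.png'); s=cv2.imread('pics/s0.png')
f=lambda im,x,y,w,h,k:cv2.resize(im[y:y+h,x:x+w],None,fx=k,fy=k,interpolation=cv2.INTER_CUBIC)
A=f(t,185,205,75,35,8)   # 600x280
B=f(t,292,175,100,70,4) # 400x280
C=f(s,265,240,60,70,4)
out=np.zeros((570,680,3),np.uint8); out[:280,:600]=A; out[285:565,:400]=B; out[285:565,420:660]=C
cv2.imwrite('pics/crop.png',out)
# ring fits: brass mask in the top view
hsv=cv2.cvtColor(t,cv2.COLOR_BGR2HSV)
for x0,y0 in((199,225),(243,219)):
    sub=hsv[y0-10:y0+11,x0-10:x0+11]; m=((sub[...,0]>12)&(sub[...,0]<32)&(sub[...,1]>120)&(sub[...,2]>90)).astype(np.uint8)
    c=max(cv2.findContours(m,0,2)[0],key=cv2.contourArea); 
    hull=np.zeros_like(m); cv2.drawContours(hull,[c],-1,1,-1); yy,xx=np.nonzero(hull)
    print('c',xx.mean()+x0-10,yy.mean()+y0-10,'hole',hull.sum()-m.sum(), atz('top',xx.mean()+x0-10,yy.mean()+y0-10,35).round(1), 'minV', t[y0-4:y0+5,x0-4:x0+5].max(2).min())
for n,u,v,z in(('pad',379.5,191.5,124),('pinplate',307,229,123),('torch',400,181,10),('tape',152,224,28),('mag',411,245,5)): print(n,atz('top',u,v,z).round(1))
```

```text
c 198.7687074829932 225.3673469387755 hole 0 [425.5 242.   35. ] minV 118
c 242.11971830985917 219.64084507042253 hole 0 [448.9  89.6  35. ] minV 139
pad [ 541.7 -380.   124. ]
pinplate [ 409.8 -137.6  123. ]
torch [ 605.6 -476.4   10. ]
tape [427.8 409.9  28. ]
mag [ 374.1 -511.8    5. ]
```

View pics/crop.png

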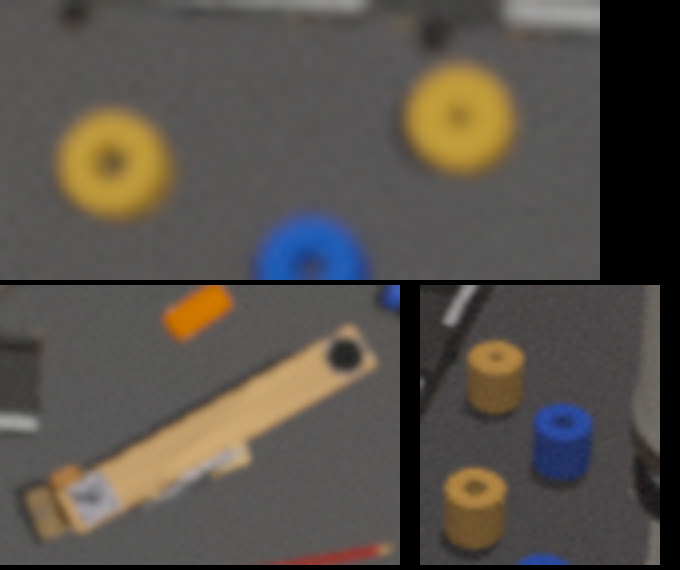

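Of the two brass rings, the left one at top (199,225) and side (279,296) has clearly the larger bore, so it is ring_wide. The right one at (242,220) is ring_narrow. Next I'll work out the first move and refine the ring and lever from colour blobs.

```bash
cat >> h.py <<'E'
from scipy.spatial.transform import Rotation as Ro
def tool(): 
    s=r.get_state(); return np.array(s['tcp_pos']),Ro.from_euler('xyz',s['eef_rot'],degrees=True).as_matrix(),s
def togo(P):
    p,R,s=tool(); return (R.T@(np.array(P)-p)).round(1)
def tri(uv):  # {cam:(u,v)}
    A=np.zeros((3,3));b=np.zeros(3)
    for c,(u,v) in uv.items():
        o,d=ray(c,u,v); d/=np.linalg.norm(d); M=np.eye(3)-np.outer(d,d); A+=M;b+=M@o
    return np.linalg.solve(A,b)
E
python3 - <<'E'
from h import *
np.set_printoptions(suppress=True,precision=2)
p,R,s=tool(); print(p,'\n',R)
t=cv2.imread('pics/t0.png'); hsv=cv2.cvtColor(t,cv2.COLOR_BGR2HSV).astype(int)
def blob(m,x,y,w,h):
    mm=np.zeros(m.shape,np.uint8); mm[y:y+h,x:x+w]=m[y:y+h,x:x+w]
    n,l,st,c=cv2.connectedComponentsWithStats(mm); k=1+np.argmax(st[1:,4]); return c[k],st[k]
v=t.max(2).astype(int)
pad,a=blob(v<70,370,183,18,18); print('pad',pad,a,atz('top',*pad,124))
pl,a=blob((hsv[...,1]<55)&(v>110),300,216,25,22); print('plate',pl,a,atz('top',*pl,123))
P=atz('top',*pad,124);Q=atz('top',*pl,123); print('dist',np.linalg.norm((P-Q)[:2]),np.degrees(np.arctan2(*(Q-P)[1::-1])))
# beam: whole wood mask min area rect
wood=((hsv[...,0]>8)&(hsv[...,0]<25)&(hsv[...,1]>60)&(v>130)).astype(np.uint8)
mm=np.zeros_like(wood);mm[180:240,295:392]=wood[180:240,295:392]
ys,xs=np.nonzero(mm); W=np.array([atz('top',x,y,120)[:2] for x,y in zip(xs,ys)],np.float32); print(cv2.minAreaRect(W))
sd=cv2.imread('pics/s0.png');hs=cv2.cvtColor(sd,cv2.COLOR_BGR2HSV)
m=(hs[...,0]>8)&(hs[...,0]<28)&(hs[...,1]>110)
c,a=blob(m,268,284,22,24); print(c,a); print('ring tri', tri({'side':c,'top':(198.77,225.37)}), 'proj', proj('side',[425.5,242,20]))
print('togo ring hi',togo([425.5,242,150]))
E
```

```text
[223.82 609.62 247.79] 
 [[-0.    0.34  0.94]
 [-0.    0.94 -0.34]
 [-1.   -0.   -0.  ]]
pad [377.89 192.11] [375 189   7   7  35] [ 539.49 -374.52  124.  ]
plate [315.19 228.03] [309 221  13  15 109] [ 413.61 -164.8   123.  ]
dist 244.59558366490967 120.97461628817071
((496.23468017578125, -237.74473571777344), (144.5745391845703, 314.5015869140625), 37.82537078857422)
[278.28 295.22] [271 286  16  20 261]
ring tri [426.64 244.74  21.24] proj (np.float64(278.7300052736531), np.float64(294.966346591436))
togo ring hi [  98.3 -275.5  316. ]
```

Call:
play_rows --plan '[{"dx": 0.005, "dy": -0.014, "dz": 0.016, "twist": -1, "jaw": 0}, {"dx": 0.015, "dy": -0.041, "dz": 0.047, "twist": -3, "jaw": 0}, {"dx": 0.027, "dy": -0.075, "dz": 0.086, "twist": -6, "jaw": 0}, {"dx": 0.039, "dy": -0.11, "dz": 0.126, "twist": -8, "jaw": 0}, {"dx": 0.051, "dy": -0.144, "dz": 0.165, "twist": -11, "jaw": 0}, {"dx": 0.063, "dy": -0.178, "dz": 0.204, "twist": -14, "jaw": 0}, {"dx": 0.075, "dy": -0.212, "dz": 0.243, "twist": -17, "jaw": 0}, {"dx": 0.087, "dy": -0.245, "dz": 0.281, "twist": -19, "jaw": 0}, {"dx": 0.095, "dy": -0.267, "dz": 0.306, "twist": -20, "jaw": 0}, {"dx": 0.098, "dy": -0.2755, "dz": 0.316, "twist": -20, "jaw": 0}]'

```text
time: 1.1
tcp_pos: [427.2, 236.3, 149.1]
eef_rot: [-113.2, 89.8, -113.7]
ft_force: [-0.2, 1.1, -0.7]
width: 91.6
```

Run:
```python
from h import *
p,R,s=tool(); print(p,R.round(3),s['time'],s['ft_force']); snap('top','t1'); snap('side','s1'); print(togo([426,243.5,31]))
t=cv2.imread('pics/t1.png');s=cv2.imread('pics/s1.png')
f=lambda im,x,y,w,h,k:cv2.resize(im[y:y+h,x:x+w],None,fx=k,fy=k,interpolation=cv2.INTER_CUBIC)
cv2.imwrite('pics/c1.png',np.hstack([f(s,220,150,140,200,3),f(s,280,150,60,100,6)[:600]]))
```

```text
[427.23851134 236.28778589 149.13609289] [[-0.002  0.009  1.   ]
 [-0.004  1.    -0.009]
 [-1.    -0.004 -0.002]] 1.1 [-0.16211653  1.06343868 -0.651259  ]
[118.6   5.   -0.5]
```

View pics/c1.png

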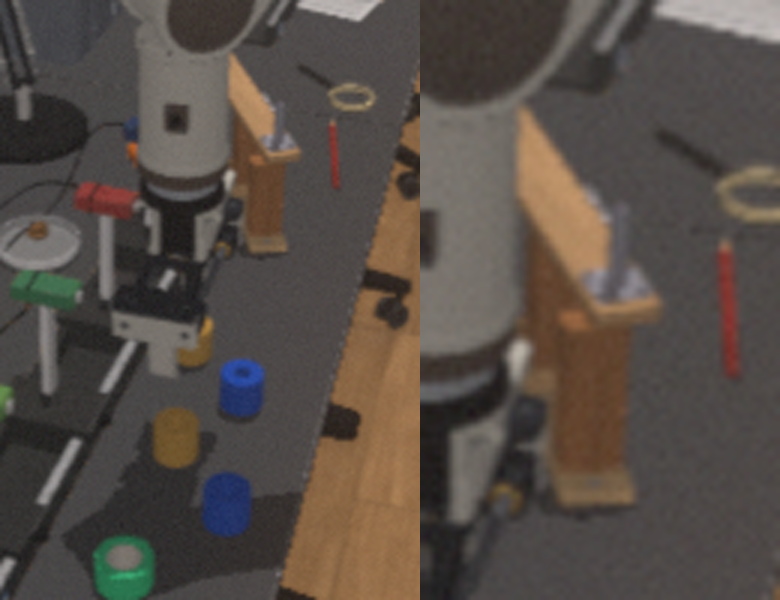

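The side crop shows the ring clear below the gripper, and the pin foot at about (312.5,198) with its tip at about (313.7,184). Going down to grasp.

Call:
play_rows --plan '[{"dx": 0.01, "dy": 0.0, "dz": 0.0, "jaw": 0, "twist": 0}, {"dx": 0.03, "dy": 0.001, "dz": 0.0, "jaw": 0, "twist": 0}, {"dx": 0.055, "dy": 0.001, "dz": 0.0, "jaw": 0, "twist": 0}, {"dx": 0.08, "dy": 0.001, "dz": 0.0, "jaw": 0, "twist": 0}, {"dx": 0.1, "dy": 0.001, "dz": 0.0, "jaw": 0, "twist": 0}, {"dx": 0.112, "dy": 0.001, "dz": 0.0, "jaw": 0, "twist": 0}, {"dx": 0.117, "dy": 0.001, "dz": 0.0, "jaw": 0, "twist": 0}, {"dx": 0.118, "dy": 0.001, "dz": 0.0, "jaw": 0, "twist": 0}, {"dx": 0.118, "dy": 0.001, "dz": 0.0, "jaw": 0, "twist": 0}, {"dx": 0.118, "dy": 0.001, "dz": 0.0, "jaw": 0, "twist": 0}]'

```text
time: 2.2
tcp_pos: [426.3, 244.2, 33.6]
eef_rot: [30.5, 89.9, 30.3]
ft_force: [0.4, -0.4, 0.0]
width: 91.8
```

Run:
```python
from h import *
p,R,s=tool(); print(p,s['ft_force'],'foot',proj('side',[413.6,-164.8,123]),'tip',proj('side',[413.6,-164.8,173]))
print(tri({'side':(312.5,198),'top':(315.2,228)}))
```

```text
[426.28313327 244.19572555  33.55030438] [ 0.38612195 -0.35662695  0.04500096] foot (np.float64(312.3902375488289), np.float64(196.44823953389167)) tip (np.float64(313.1289136688297), np.float64(183.73842055450615))
[ 413.71974782 -165.19154458  116.71701069]
```

Call:
play_rows --plan '[{"dx": 0, "dy": 0, "dz": 0, "twist": 0, "jaw": 80}, {"dx": 0, "dy": 0, "dz": 0, "twist": 0, "jaw": 140}, {"dx": 0, "dy": 0, "dz": 0, "twist": 0, "jaw": 200}, {"dx": 0, "dy": 0, "dz": 0, "twist": 0, "jaw": 255}, {"dx": 0, "dy": 0, "dz": 0, "twist": 0, "jaw": 255}, {"dx": 0, "dy": 0, "dz": 0, "twist": 0, "jaw": 255}, {"dx": 0, "dy": 0, "dz": 0, "twist": 0, "jaw": 255}, {"dx": 0, "dy": 0, "dz": 0, "twist": 0, "jaw": 255}, {"dx": 0, "dy": 0, "dz": 0, "twist": 0, "jaw": 255}, {"dx": 0, "dy": 0, "dz": 0, "twist": 0, "jaw": 255}]' --force 25

```text
time: 3.2
tcp_pos: [425.7, 243.8, 32.7]
eef_rot: [106.7, 90.0, 106.5]
ft_force: [0.4, 0.2, 0.1]
width: 43.7
```

Call:
play_rows --plan '[{"dx": -0.01, "dy": 0, "dz": 0, "twist": 0, "jaw": 255}, {"dx": -0.03, "dy": 0, "dz": 0, "twist": 0, "jaw": 255}, {"dx": -0.06, "dy": 0, "dz": 0, "twist": 0, "jaw": 255}, {"dx": -0.09, "dy": 0, "dz": 0, "twist": 0, "jaw": 255}, {"dx": -0.12, "dy": 0, "dz": 0, "twist": 0, "jaw": 255}, {"dx": -0.15, "dy": 0, "dz": 0, "twist": 0, "jaw": 255}, {"dx": -0.18, "dy": 0, "dz": 0, "twist": 0, "jaw": 255}, {"dx": -0.2, "dy": 0, "dz": 0, "twist": 0, "jaw": 255}, {"dx": -0.21, "dy": 0, "dz": 0, "twist": 0, "jaw": 255}, {"dx": -0.21, "dy": 0, "dz": 0, "twist": 0, "jaw": 255}]'

```text
time: 4.2
tcp_pos: [426.0, 243.8, 243.8]
eef_rot: [18.6, 89.9, 18.4]
ft_force: [-0.2, 1.0, -4.5]
width: 43.4
```

Run:
```python
from h import *
p,R,s=tool(); print(p,R.round(3),s['qpos'],s['ft_force'],s['width']); print(togo([413.6,-164.8,240]))
```

```text
[425.98453771 243.79858443 243.83717691] [[ 0.002  0.003  1.   ]
 [ 0.001  1.    -0.003]
 [-1.     0.001  0.002]] [-11.87192592  12.21260707 -23.81445504 111.61901618   5.8718098
  57.20641398  51.45703021] [-0.17040912  0.95253467 -4.5329884 ] 43.43629162422172
[   3.6 -408.6  -11.3]
```

Call:
play_rows --plan '[{"dx": 0, "dy": -0.015, "dz": 0, "twist": 0, "jaw": 255}, {"dx": 0, "dy": -0.045, "dz": -0.001, "twist": 0, "jaw": 255}, {"dx": 0, "dy": -0.09, "dz": -0.002, "twist": 0, "jaw": 255}, {"dx": 0, "dy": -0.138, "dz": -0.004, "twist": 0, "jaw": 255}, {"dx": 0, "dy": -0.186, "dz": -0.005, "twist": 0, "jaw": 255}, {"dx": 0, "dy": -0.234, "dz": -0.007, "twist": 0, "jaw": 255}, {"dx": 0, "dy": -0.282, "dz": -0.008, "twist": 0, "jaw": 255}, {"dx": 0, "dy": -0.33, "dz": -0.01, "twist": 0, "jaw": 255}, {"dx": 0, "dy": -0.375, "dz": -0.011, "twist": 0, "jaw": 255}, {"dx": 0, "dy": -0.4, "dz": -0.011, "twist": 0, "jaw": 255}]'

```text
time: 5.2
tcp_pos: [411.4, -160.1, 241.1]
eef_rot: [-169.7, 89.8, -170.2]
ft_force: [-0.3, 0.3, -4.2]
width: 43.9
```

Call:
play_rows --plan '[{"dx": 0, "dy": -0.008, "dz": 0, "twist": 0, "jaw": 255}, {"dx": 0, "dy": -0.0085, "dz": 0, "twist": 0, "jaw": 255}, {"dx": 0, "dy": -0.0085, "dz": 0, "twist": 0, "jaw": 255}, {"dx": 0, "dy": -0.0085, "dz": 0, "twist": 0, "jaw": 255}, {"dx": 0, "dy": -0.0085, "dz": 0, "twist": 0, "jaw": 255}, {"dx": 0, "dy": -0.0085, "dz": 0, "twist": 0, "jaw": 255}, {"dx": 0, "dy": -0.0085, "dz": 0, "twist": 0, "jaw": 255}, {"dx": 0, "dy": -0.0085, "dz": 0, "twist": 0, "jaw": 255}, {"dx": 0, "dy": -0.0085, "dz": 0, "twist": 0, "jaw": 255}, {"dx": 0, "dy": -0.0085, "dz": 0, "twist": 0, "jaw": 255}]'

```text
time: 6.2
tcp_pos: [413.6, -164.8, 242.7]
eef_rot: [-4.2, 90.0, -4.4]
ft_force: [-0.5, 0.0, -5.1]
width: 43.4
```

Run:
```python
from h import *
p,R,s=tool(); print(p,R.round(3),s['ft_force'],s['width']); print(togo([413.6,-164.8,210]))
S=snap('side','s2');T=snap('top','t2')
f=lambda im,x,y,w,h,k:cv2.resize(im[y:y+h,x:x+w],None,fx=k,fy=k,interpolation=cv2.INTER_CUBIC)
cv2.imwrite('pics/c2.png',np.hstack([f(S,280,130,65,95,6),f(T,285,190,65,95,6)]))
for z in (240-33,240+7): print(proj('side',[p[0],p[1],z]),proj('top',[p[0],p[1],z]))
```

```text
[ 413.5942266  -164.79916405  242.74443475] [[ 0.     0.003  1.   ]
 [-0.     1.    -0.003]
 [-1.    -0.     0.   ]] [-0.47791289  0.02436982 -5.11064379] 43.433293014850626
[32.7 -0.   0. ]
(np.float64(313.64564866206183), np.float64(174.87586431051704)) (np.float64(316.4790898066742), np.float64(224.824385326428))
(np.float64(314.265437662289), np.float64(164.2119924965016)) (np.float64(317.14529616949), np.float64(223.16476389454397))
```

View pics/c2.png

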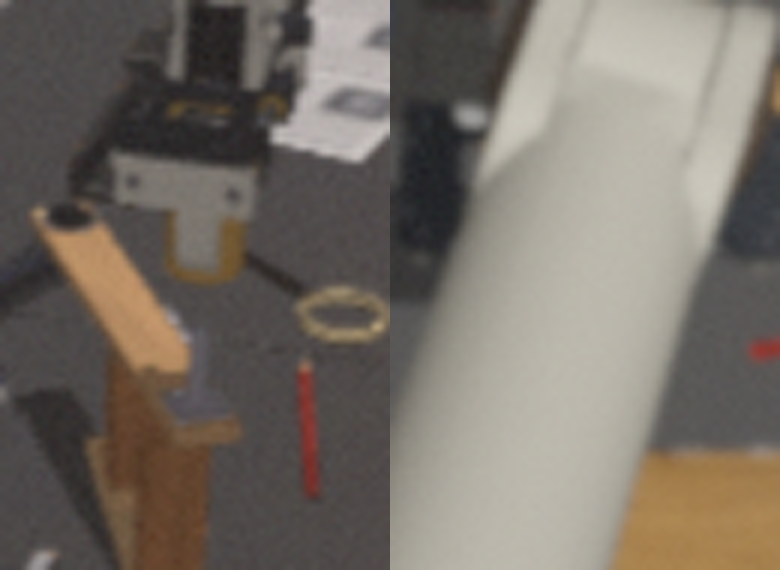

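The side crop shows the ring held level and centred over the pin: ring at about col 314.3, pin at about 313.5, both within half a pixel of prediction. Lowering.

Call:
play_rows --plan '[{"dx": 0.004, "dy": 0, "dz": 0, "twist": 0, "jaw": 255}, {"dx": 0.01, "dy": 0, "dz": 0, "twist": 0, "jaw": 255}, {"dx": 0.018, "dy": 0, "dz": 0, "twist": 0, "jaw": 255}, {"dx": 0.026, "dy": 0, "dz": 0, "twist": 0, "jaw": 255}, {"dx": 0.032, "dy": 0, "dz": 0, "twist": 0, "jaw": 255}, {"dx": 0.036, "dy": 0, "dz": 0, "twist": 0, "jaw": 255}, {"dx": 0.04, "dy": 0, "dz": 0, "twist": 0, "jaw": 255}, {"dx": 0.043, "dy": 0, "dz": 0, "twist": 0, "jaw": 255}, {"dx": 0.045, "dy": 0, "dz": 0, "twist": 0, "jaw": 255}, {"dx": 0.045, "dy": 0, "dz": 0, "twist": 0, "jaw": 255}]'

```text
time: 7.3
tcp_pos: [413.5, -164.8, 197.6]
eef_rot: [160.1, 90.0, 160.0]
ft_force: [-0.1, 0.3, -4.1]
width: 43.8
```

The ring's underside is now 8 mm below the pin tip with no contact force, so the pin is in the bore. Continuing down.

Call:
play_rows --plan '[{"dx": 0.004, "dy": 0, "dz": 0, "twist": 0, "jaw": 255}, {"dx": 0.009, "dy": 0, "dz": 0, "twist": 0, "jaw": 255}, {"dx": 0.014, "dy": 0, "dz": 0, "twist": 0, "jaw": 255}, {"dx": 0.019, "dy": 0, "dz": 0, "twist": 0, "jaw": 255}, {"dx": 0.024, "dy": 0, "dz": 0, "twist": 0, "jaw": 255}, {"dx": 0.029, "dy": 0, "dz": 0, "twist": 0, "jaw": 255}, {"dx": 0.033, "dy": 0, "dz": 0, "twist": 0, "jaw": 255}, {"dx": 0.036, "dy": 0, "dz": 0, "twist": 0, "jaw": 255}, {"dx": 0.037, "dy": 0, "dz": 0, "twist": 0, "jaw": 255}, {"dx": 0.037, "dy": 0, "dz": 0, "twist": 0, "jaw": 255}]'

```text
time: 8.3
tcp_pos: [413.5, -164.8, 160.6]
eef_rot: [155.1, 90.0, 154.9]
ft_force: [-0.4, 0.1, -3.7]
width: 43.5
```

Run:
```python
from h import *
p,R,s=tool(); print(p,s['ft_force'],s['ft_torque'])
```

```text
[ 413.54896252 -164.76753264  160.60011179] [-0.38604205  0.05912751 -3.72514216] [ 0.03317624  0.05516015 -0.02556188]
```

Lowering 4 mm more, then releasing.

Call:
play_rows --plan '[{"dx": 0.001, "dy": 0, "dz": 0, "twist": 0, "jaw": 255}, {"dx": 0.002, "dy": 0, "dz": 0, "twist": 0, "jaw": 255}, {"dx": 0.003, "dy": 0, "dz": 0, "twist": 0, "jaw": 255}, {"dx": 0.004, "dy": 0, "dz": 0, "twist": 0, "jaw": 255}, {"dx": 0.0045, "dy": 0, "dz": 0, "twist": 0, "jaw": 255}, {"dx": 0.0045, "dy": 0, "dz": 0, "twist": 0, "jaw": 255}, {"dx": 0.0045, "dy": 0, "dz": 0, "twist": 0, "jaw": 255}, {"dx": 0.0045, "dy": 0, "dz": 0, "twist": 0, "jaw": 255}, {"dx": 0.0045, "dy": 0, "dz": 0, "twist": 0, "jaw": 255}, {"dx": 0.0045, "dy": 0, "dz": 0, "twist": 0, "jaw": 255}]'

```text
time: 9.3
tcp_pos: [413.6, -164.8, 156.2]
eef_rot: [-8.0, 90.0, -8.2]
ft_force: [0.0, -1.1, -4.6]
width: 43.5
```

Call:
play_rows --plan '[{"dx": 0, "dy": 0, "dz": 0, "twist": 0, "jaw": 120}, {"dx": 0, "dy": 0, "dz": 0, "twist": 0, "jaw": 100}, {"dx": 0, "dy": 0, "dz": 0, "twist": 0, "jaw": 80}, {"dx": 0, "dy": 0, "dz": 0, "twist": 0, "jaw": 50}, {"dx": 0, "dy": 0, "dz": 0, "twist": 0, "jaw": 20}, {"dx": 0, "dy": 0, "dz": 0, "twist": 0, "jaw": 0}, {"dx": 0, "dy": 0, "dz": 0, "twist": 0, "jaw": 0}, {"dx": 0, "dy": 0, "dz": 0, "twist": 0, "jaw": 0}, {"dx": 0, "dy": 0, "dz": 0, "twist": 0, "jaw": 0}, {"dx": 0, "dy": 0, "dz": 0, "twist": 0, "jaw": 0}]'

```text
time: 10.3
tcp_pos: [413.6, -164.8, 156.2]
eef_rot: [147.9, 90.0, 147.7]
ft_force: [0.8, -0.1, -0.2]
width: 91.9
```

Call:
play_rows --plan '[{"dx": -0.005, "dy": 0, "dz": 0, "twist": 0, "jaw": 0}, {"dx": -0.015, "dy": 0, "dz": 0, "twist": 0, "jaw": 0}, {"dx": -0.03, "dy": 0, "dz": 0, "twist": 0, "jaw": 0}, {"dx": -0.045, "dy": 0, "dz": 0, "twist": 0, "jaw": 0}, {"dx": -0.06, "dy": 0, "dz": 0, "twist": 0, "jaw": 0}, {"dx": -0.075, "dy": 0, "dz": 0, "twist": 0, "jaw": 0}, {"dx": -0.09, "dy": 0, "dz": 0, "twist": 0, "jaw": 0}, {"dx": -0.1, "dy": 0, "dz": 0, "twist": 0, "jaw": 0}, {"dx": -0.1, "dy": 0, "dz": 0, "twist": 0, "jaw": 0}, {"dx": -0.1, "dy": 0, "dz": 0, "twist": 0, "jaw": 0}]'

```text
time: 11.3
tcp_pos: [413.5, -164.8, 256.3]
eef_rot: [-16.3, 90.0, -16.5]
ft_force: [-0.0, -0.5, -0.6]
width: 91.6
```

Run:
```python
from h import *
p,R,s=tool(); print(p,R.round(3),s['qpos'],s['ft_force'],s['width']); print(togo([539.5,-374.5,180]))
S=snap('side','s3')
f=lambda im,x,y,w,h,k:cv2.resize(im[y:y+h,x:x+w],None,fx=k,fy=k,interpolation=cv2.INTER_CUBIC)
cv2.imwrite('pics/c3.png',f(S,270,140,80,100,6))
```

```text
[ 413.53678272 -164.75960031  256.27162507] [[ 0.     0.003  1.   ]
 [-0.     1.    -0.003]
 [-1.    -0.     0.   ]] [ 20.7735175    5.3638287   -2.65816198 117.00087106   0.29339834
  57.61998894 107.81392586] [-0.0465097  -0.47134518 -0.58432357] 91.64905576714554
[  76.3 -209.4  126.5]
```

View pics/c3.png

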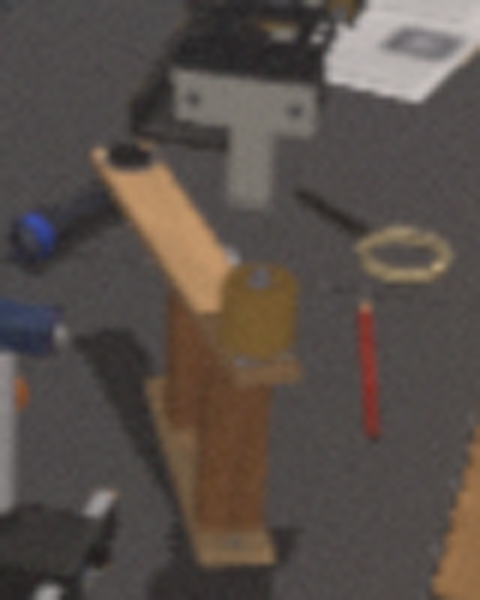

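The ring sits flat, with the pin tip showing through its bore. The gauge is nearly edge-on to the top camera, so I'll measure the marker angle in the unobstructed first top pictures.

Run:
```python
from h import *
np.set_printoptions(suppress=True,precision=2)
P=np.array([539.5,-374.5]);Q=np.array([413.6,-164.8]); y=(Q-P)/np.linalg.norm(Q-P); x=np.array([y[1],-y[0]])
O=Q-95*y; piv=lambda off:np.r_[O-off*x,114]
print('O',O,'x',x,'y',y)
x0,y0,w,h,k=322,200,40,30,14
ims=[cv2.imread(f'pics/t{i}.png') for i in (0,1)]
out=[]
for i,im in enumerate(ims):
    c=cv2.resize(im[y0:y0+h,x0:x0+w],None,fx=k,fy=k,interpolation=cv2.INTER_CUBIC)
    if i==0:
        for off in (26,):
            for a in (-.05,0,.1,.19,.28):
                g=piv(off)+np.r_[-y*80*np.sin(a),-80*np.cos(a)]; u,v=proj('top',g); print(a,u,v)
                cv2.drawMarker(c,(int((u-x0+.5)*k),int((v-y0+.5)*k)),(0,0,255),0,8,1)
            u,v=proj('top',piv(off)); cv2.drawMarker(c,(int((u-x0+.5)*k),int((v-y0+.5)*k)),(255,0,0),0,12,1)
    out.append(c)
o=np.vstack(out); o=cv2.resize(o,None,fx=.7,fy=.7,interpolation=cv2.INTER_AREA); cv2.imwrite('pics/g.png',o); print(o.shape)
```

```text
O [ 462.5  -246.25] x [0.86 0.51] y [-0.51  0.86]
-0.05 339.9815510633917 224.66441433093678
0 340.9525380788031 224.10831368905184
0.1 342.90883985721126 222.97610531371708
0.19 344.67440614304707 221.94094251613532
0.28 346.4319394936837 220.89787141038897
(588, 392, 3)
```

View pics/g.png

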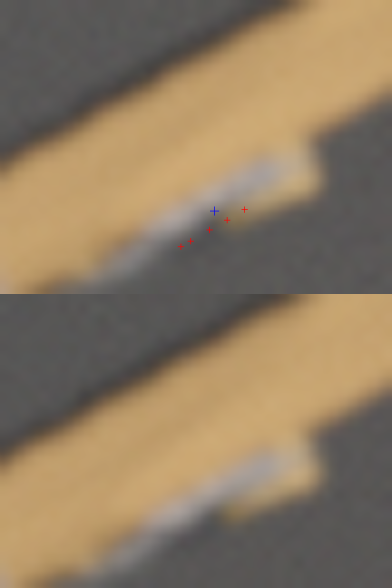

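Run:
```python
from h import *
np.set_printoptions(suppress=True,precision=1)
y=np.array([-.5147,.8574]);x=np.array([.8574,.5147]);O=np.array([462.5,-246.25])
def lev(u,v,z):
    d=atz('top',u,v,z)[:2]-O; return np.array([d@x,d@y])
for n,(a,b) in dict(cornerR=(322,185),cornerTop=(310,138),botL=(228,232),stripL=(85,280),stripR=(300,160)).items():
    u,v=322+a/9.8-.5,200+b/9.8-.5
    print(n,round(u,1),round(v,1),'z10',lev(u,v,10),'z36',lev(u,v,36),'z114',lev(u,v,114))
# base board corners in top
for c in((-22,-46),(22,-46),(-22,154)): print(c,proj('top',np.r_[O+c[0]*x+c[1]*y,10]))
```

```text
cornerR 354.4 218.4 z10 [-30.7 -56.1] z36 [-32.1 -51.2] z114 [-36.5 -36.5]
cornerTop 353.1 213.6 z10 [-13.6 -61.3] z36 [-15.3 -56.3] z114 [-20.5 -41.4]
botL 344.8 223.2 z10 [-28.5 -17.3] z36 [-29.9 -13. ] z114 [-34.4  -0.2]
stripL 330.2 228.1 z10 [-17.7  37. ] z36 [-19.3  40.4] z114 [-24.3  50.6]
stripR 352.1 215.8 z10 [-18.8 -53.9] z36 [-20.4 -49. ] z114 [-25.4 -34.4]
(-22, -46) (np.float64(350.7017858457764), np.float64(217.68032699214137))
(22, -46) (np.float64(344.3892567205623), np.float64(207.18714311615184))
(-22, 154) (np.float64(302.4427157487488), np.float64(245.4047982070345))
```

Run:
```python
from h import *
im=(cv2.imread('pics/t0.png').astype(float)+cv2.imread('pics/t1.png'))/2
c=cv2.resize(im[203:248,293:361],None,fx=11.7,fy=11.7,interpolation=cv2.INTER_LANCZOS4)
g=cv2.GaussianBlur(c,(0,0),10); c=np.clip((c+1.0*(c-g))*1.25,0,255).astype(np.uint8)
for u in range(295,361,5): cv2.putText(c,str(u),(int((u-293+.5)*11.7)-10,10),0,.35,(255,255,255)); c[12:18,int((u-293+.5)*11.7)]=255
for v in range(205,248,5): cv2.putText(c,str(v),(0,int((v-203+.5)*11.7)+4),0,.35,(255,255,255)); c[int((v-203+.5)*11.7),24:30]=255
cv2.imwrite('pics/g2.png',c); print(c.shape)
```

```text
(526, 796, 3)
```

View pics/g2.png

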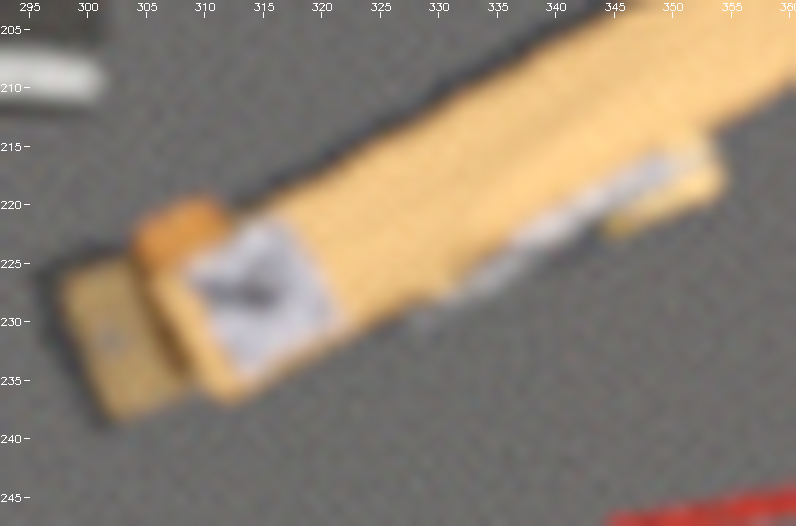

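The board corners lie at (302,238.5) and (354,218.5), so the stand is yawed about 8° to the lever. Much of the yellow strip is board, and the clip could be the more saturated spot near (345,222). I'll check the colours there.

Run:
```python
from h import *
im=(cv2.imread('pics/t0.png').astype(float)+cv2.imread('pics/t1.png'))/2
b,g,rr=im[...,0],im[...,1],im[...,2]
print('R-B, cols 326..356'); 
print('      '+' '.join(f'{u:3d}' for u in range(326,357)))
for v in range(213,232): print(v,' '.join(f'{int(x):3d}' for x in (rr-b)[v,326:357]))
print('G');
for v in range(213,232): print(v,' '.join(f'{int(x):3d}' for x in g[v,326:357]))
```

```text
R-B, cols 326..356
      326 327 328 329 330 331 332 333 334 335 336 337 338 339 340 341 342 343 344 345 346 347 348 349 350 351 352 353 354 355 356
213  15  27  42  58  72  78  82  83  85  83  85  84  84  83  83  84  86  86  87  86  86  87  86  86  86  84  78  69  54  37  22
214  46  57  69  76  80  84  83  84  83  83  84  84  83  84  85  85  86  87  87  87  86  83  84  83  81  78  69  54  31  13   6
215  70  75  80  81  84  83  85  85  84  84  84  84  85  85  86  86  87  87  86  85  83  79  71  67  67  65  59  45  22   8   3
216  81  83  83  84  84  83  84  83  83  84  84  84  85  86  87  88  87  86  84  79  70  56  42  39  44  49  48  44  29  11   3
217  84  84  84  85  84  83  84  82  84  84  84  85  86  87  88  88  85  81  72  58  43  29  18  18  32  44  53  53  39  16   4
218  85  85  83  82  84  84  84  83  85  86  85  87  86  87  86  83  75  62  49  34  21  16  15  25  42  58  66  61  43  16   4
219  84  85  84  84  84  83  84  84  85  85  87  86  85  83  78  66  51  35  24  17  16  22  33  46  57  64  62  54  33  12   3
220  84  84  85  85  84  86  85  84  86  86  86  83  77
[... 3214 characters left out ...]
  87  84  84  88  88  87  85  85  87  87  88  86  85  85  87
227 149 145 141 140 141 136 126 124 121 114 102  93  89  88  86  85  87  86  88  86  85  87  86  87  88  86  85  86  87  86  86
228 135 125 119 120 124 122 116 108 104  97  93  89  87  87  86  87  87  86  86  86  87  87  87  87  89  87  86  86  88  87  87
229 111 106 104 105 104 104  99  94  90  88  88  87  85  86  86  87  86  87  88  86  87  86  87  85  88  85  88  85  86  87  86
230  90  91  99  99  96  93  90  88  87  86  87  86  87  88  86  88  87  88  87  86  88  88  87  86  85  86  86  88  87  86  86
231  83  88  92  92  87  88  86  87  87  88  88  88  86  87  86  87  85  88  86  87  86  86  86  87  86  86  87  86  85  87  87
```

A brass blob at about (345.4,222.3) sticks out past the board edge. That puts the marker at roughly -16.5 mm along the lever, or about 0.2 rad, which is inside the allowed range. Moving over the pad with the jaws shut and set across the beam.

Call:
play_rows --plan '[{"dx": 0.005, "dy": -0.012, "dz": 0.007, "twist": 4, "jaw": 100}, {"dx": 0.012, "dy": -0.035, "dz": 0.021, "twist": 11, "jaw": 255}, {"dx": 0.02, "dy": -0.065, "dz": 0.039, "twist": 19, "jaw": 255}, {"dx": 0.028, "dy": -0.095, "dz": 0.057, "twist": 27, "jaw": 255}, {"dx": 0.036, "dy": -0.125, "dz": 0.075, "twist": 35, "jaw": 255}, {"dx": 0.044, "dy": -0.155, "dz": 0.094, "twist": 43, "jaw": 255}, {"dx": 0.05, "dy": -0.182, "dz": 0.11, "twist": 51, "jaw": 255}, {"dx": 0.054, "dy": -0.2, "dz": 0.121, "twist": 57, "jaw": 255}, {"dx": 0.056, "dy": -0.209, "dz": 0.1265, "twist": 59, "jaw": 255}, {"dx": 0.056, "dy": -0.2095, "dz": 0.1265, "twist": 59, "jaw": 255}]' --force 20

```text
time: 12.35
tcp_pos: [539.0, -375.1, 198.5]
eef_rot: [-137.7, 89.9, 163.2]
ft_force: [-0.1, -0.6, -0.2]
width: 16.6
```

Call:
play_rows --plan '[{"dx": 0.005, "dy": 0, "dz": 0, "twist": 0, "jaw": 255}, {"dx": 0.012, "dy": 0, "dz": 0, "twist": 0, "jaw": 255}, {"dx": 0.02, "dy": 0, "dz": 0, "twist": 0, "jaw": 255}, {"dx": 0.028, "dy": 0, "dz": 0, "twist": 0, "jaw": 255}, {"dx": 0.036, "dy": 0, "dz": 0, "twist": 0, "jaw": 255}, {"dx": 0.042, "dy": 0, "dz": 0, "twist": 0, "jaw": 255}, {"dx": 0.046, "dy": 0, "dz": 0, "twist": 0, "jaw": 255}, {"dx": 0.048, "dy": 0, "dz": 0, "twist": 0, "jaw": 255}, {"dx": 0.048, "dy": 0, "dz": 0, "twist": 0, "jaw": 255}, {"dx": 0.048, "dy": 0, "dz": 0, "twist": 0, "jaw": 255}]'

```text
time: 13.35
tcp_pos: [539.7, -374.8, 152.5]
eef_rot: [23.6, 90.0, -35.5]
ft_force: [0.3, 0.3, -0.1]
width: 0.2
```

Run:
```python
from h import *
p,R,s=tool(); print(p,R.round(3),s['qpos'],s['ft_force'],s['width']); print(togo([539.5,-374.5,150]))
S=snap('side','s4');T=snap('top','t4')
f=lambda im,x,y,w,h,k:cv2.resize(im[y:y+h,x:x+w],None,fx=k,fy=k,interpolation=cv2.INTER_CUBIC)
cv2.imwrite('pics/c4.png',np.hstack([f(S,265,110,80,120,5),f(T,290,160,80,120,5)]))
```

```text
[ 539.6741583  -374.77855633  152.45363842] [[ 0.     0.859  0.513]
 [-0.     0.513 -0.859]
 [-1.     0.     0.   ]] [25.24876774 33.27068796 10.05997229 93.26204081 -6.79816015 54.04036887
 68.53246331] [ 0.34446808  0.34241276 -0.1126338 ] 0.2188854862807701
[ 2.5 -0.  -0.3]
```

View pics/c4.png

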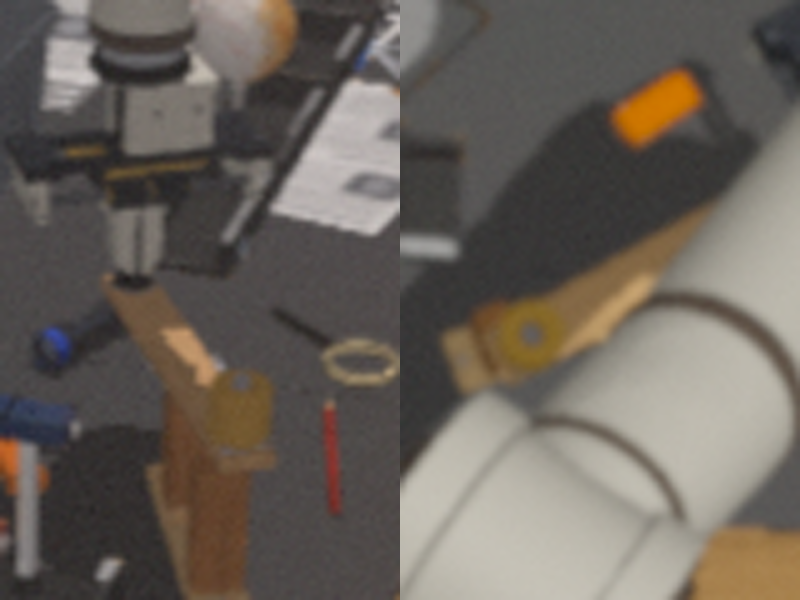

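The side view shows the shut fingers centred over the pad. From the top the forearm hides the gauge from about col 330 on. I'll open the jaws and press with one finger instead, which moves the arm about 55 mm off the gauge.

Call:
play_rows --plan '[{"dx": -0.005, "dy": 0, "dz": 0, "twist": 0, "jaw": 100}, {"dx": -0.005, "dy": -0.006, "dz": 0, "twist": 0, "jaw": 0}, {"dx": -0.005, "dy": -0.016, "dz": 0, "twist": 0, "jaw": 0}, {"dx": -0.005, "dy": -0.028, "dz": 0, "twist": 0, "jaw": 0}, {"dx": -0.005, "dy": -0.04, "dz": 0, "twist": 0, "jaw": 0}, {"dx": -0.005, "dy": -0.05, "dz": 0, "twist": 0, "jaw": 0}, {"dx": -0.005, "dy": -0.055, "dz": 0, "twist": 0, "jaw": 0}, {"dx": -0.005, "dy": -0.0555, "dz": 0, "twist": 0, "jaw": 0}, {"dx": -0.005, "dy": -0.0555, "dz": 0, "twist": 0, "jaw": 0}, {"dx": -0.005, "dy": -0.0555, "dz": 0, "twist": 0, "jaw": 0}]'

```text
time: 14.45
tcp_pos: [492.5, -402.5, 157.2]
eef_rot: [96.9, 90.0, 37.8]
ft_force: [0.7, 0.2, 0.5]
width: 75.8
```

Run:
```python
from h import *
p,R,s=tool(); print(p,s['ft_force'],s['width'])
S=snap('side','s5');T=snap('top','t5')
f=lambda im,x,y,w,h,k:cv2.resize(im[y:y+h,x:x+w],None,fx=k,fy=k,interpolation=cv2.INTER_CUBIC)
cv2.imwrite('pics/c5.png',np.hstack([f(S,265,110,70,90,5),f(T,315,185,60,65,7)[:450]]))
```

```text
[ 492.53299059 -402.52361084  157.18638017] [0.65562903 0.1749228  0.47518357] 75.81452543089371
```

View pics/c5.png

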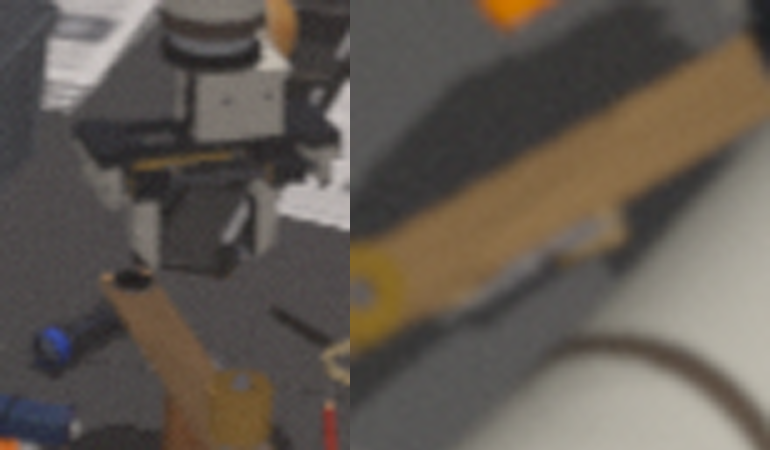

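The gauge is now fully visible from the top, and the pressing finger is over the pad in the side view. Pressing down to about 0.2 rad.

Call:
play_rows --plan '[{"dx": 0, "dy": 0, "dz": 0, "twist": 0, "jaw": 0}, {"dx": 0, "dy": 0, "dz": 0, "twist": 0, "jaw": 0}, {"dx": 0, "dy": 0, "dz": 0, "twist": 0, "jaw": 0}, {"dx": 0.003, "dy": 0, "dz": 0, "twist": 0, "jaw": 0}, {"dx": 0.006, "dy": 0, "dz": 0, "twist": 0, "jaw": 0}, {"dx": 0.009, "dy": 0, "dz": 0, "twist": 0, "jaw": 0}, {"dx": 0.012, "dy": 0, "dz": 0, "twist": 0, "jaw": 0}, {"dx": 0.014, "dy": 0, "dz": 0, "twist": 0, "jaw": 0}, {"dx": 0.015, "dy": 0, "dz": 0, "twist": 0, "jaw": 0}, {"dx": 0.015, "dy": 0, "dz": 0, "twist": 0, "jaw": 0}]'

```text
time: 15.55
tcp_pos: [492.0, -403.2, 142.4]
eef_rot: [31.4, 90.0, -27.8]
ft_force: [0.2, 0.8, 3.3]
width: 91.7
```

Call:
play_rows --plan '[{"dx": 0.002, "dy": 0, "dz": 0, "twist": 0, "jaw": 0}, {"dx": 0.005, "dy": 0, "dz": 0, "twist": 0, "jaw": 0}, {"dx": 0.008, "dy": 0, "dz": 0, "twist": 0, "jaw": 0}, {"dx": 0.011, "dy": 0, "dz": 0, "twist": 0, "jaw": 0}, {"dx": 0.014, "dy": 0, "dz": 0, "twist": 0, "jaw": 0}, {"dx": 0.017, "dy": 0, "dz": 0, "twist": 0, "jaw": 0}, {"dx": 0.02, "dy": 0, "dz": 0, "twist": 0, "jaw": 0}, {"dx": 0.022, "dy": 0, "dz": 0, "twist": 0, "jaw": 0}, {"dx": 0.023, "dy": 0, "dz": 0, "twist": 0, "jaw": 0}, {"dx": 0.023, "dy": 0, "dz": 0, "twist": 0, "jaw": 0}]'

```text
time: 16.55
tcp_pos: [491.8, -403.3, 119.1]
eef_rot: [-31.7, 90.0, -90.9]
ft_force: [1.2, -2.3, 5.1]
width: 91.9
```

Call:
play_rows --plan '[{"dx": 0, "dy": 0, "dz": 0, "twist": 0, "jaw": 0}, {"dx": 0, "dy": 0, "dz": 0, "twist": 0, "jaw": 0}, {"dx": 0, "dy": 0, "dz": 0, "twist": 0, "jaw": 0}, {"dx": 0, "dy": 0, "dz": 0, "twist": 0, "jaw": 0}, {"dx": 0, "dy": 0, "dz": 0, "twist": 0, "jaw": 0}, {"dx": 0, "dy": 0, "dz": 0, "twist": 0, "jaw": 0}, {"dx": 0, "dy": 0, "dz": 0, "twist": 0, "jaw": 0}, {"dx": 0, "dy": 0, "dz": 0, "twist": 0, "jaw": 0}, {"dx": 0, "dy": 0, "dz": 0, "twist": 0, "jaw": 0}, {"dx": 0, "dy": 0, "dz": 0, "twist": 0, "jaw": 0}]'

```text
time: 17.55
tcp_pos: [491.9, -403.2, 119.2]
eef_rot: [-5.9, 90.0, -65.0]
ft_force: [0.9, -2.6, 3.7]
width: 91.9
```

Run:
```python
from h import *
p,R,s=tool(); print(p,s['ft_force'],s['width'])
S=snap('side','s6')
T=np.mean([eyes.read_camera('top').astype(float) for _ in range(8)],0); cv2.imwrite('pics/t6.png',T)
np.save('t6.npy',T)
def f(im,x,y,w,h,k):
    return cv2.resize(im[y:y+h,x:x+w],None,fx=k,fy=k,interpolation=cv2.INTER_CUBIC)
c=np.clip(f(T,322,205,40,36,14)*1.5,0,255).astype(np.uint8)
for u in range(325,361,5): cv2.putText(c,str(u),(int((u-322+.5)*14)-10,10),0,.35,(255,255,255)); c[12:18,int((u-322+.5)*14)]=255
for v in range(205,240,5): cv2.putText(c,str(v),(0,int((v-205+.5)*14)+4),0,.35,(255,255,255)); c[int((v-205+.5)*14),24:30]=255
s2=f(S,270,120,48,72,5); o=np.zeros((504,800,3),np.uint8); o[:,:560]=c; o[:360,560:]=s2; cv2.imwrite('pics/c6.png',o)
```

```text
[ 491.88515142 -403.16401422  119.22200453] [ 0.85210566 -2.63745328  3.74838487] 91.85962740955134[ WARN:0@11.631] global loadsave.cpp:1063 imwrite_ Unsupported depth image for selected encoder is fallbacked to CV_8U.
```

View pics/c6.png

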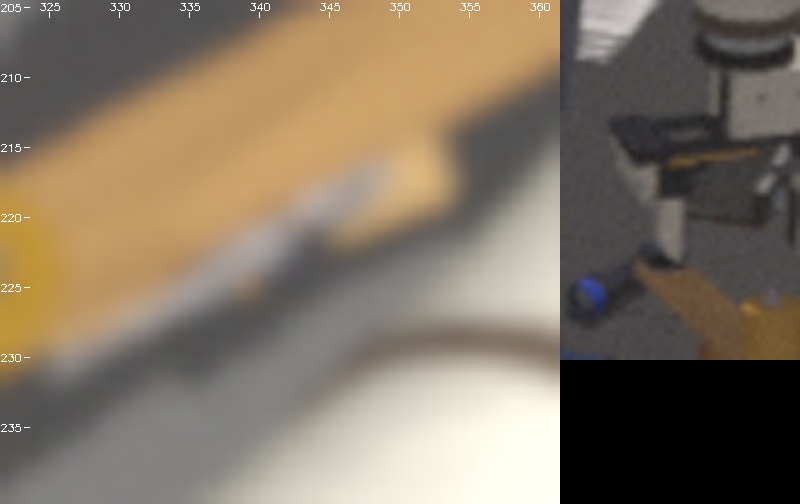

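Pressed, the brass clip stands clear at (339.2,225.2), and a darker spot that could be the pointer shows near (342,222). The clip moved more than 0.2 rad alone explains, so I'll check whether the beam slid, using the ring, and look for the pointer by differencing.

Run:
```python
from h import *
np.set_printoptions(suppress=True,precision=2)
y=np.array([-.5147,.8574]);x=np.array([.8574,.5147]);O=np.array([462.5,-246.25])
def lev(u,v,z):
    d=atz('top',u,v,z)[:2]-O; return np.array([d@x,d@y])
for n,a,z in (('t5',0,163),('t6',.195,180.7)):
    im=cv2.imread(f'pics/{n}.png').astype(int); m=((im[...,2]-im[...,0])>1.1*im[...,0]+20)
    mm=np.zeros(m.shape,np.uint8); mm[212:240,305:332]=m[212:240,305:332]
    # hough-free: saturation-weighted ring mask
    k,l,st,c=cv2.connectedComponentsWithStats(mm); i=1+np.argmax(st[1:,4]); print(n,c[i],st[i],lev(*c[i],z))
    s=(im[...,2]-im[...,0])/(im.sum(2)/3); print((s[217:233:2,308:332]*100).astype(int))
T=np.load('t6.npy'); print('brightness t6, cols 334..350')
for v in range(216,230): print(v,' '.join(f'{int(a):3d}' for a in T[v,332:350].sum(1)/3),' | ',' '.join(f'{int(a):3d}' for a in (T[...,2]-T[...,0])[v,332:350]))
for a in (0,.1,.2,.28): print(a,proj('top',np.r_[O-26*x-80*np.sin(a)*y,34]))
print('clip lev',lev(339.2,225.2,34))
S=tool()[2];
```

```text
t5 [314.81 226.25] [305 221  18  13 128] [ 2.4  97.26]
[[  4   2   4   5   3   3   5   5   5   3   5  10  22  35  46  55  59  63
   60  60  61  63  61  59]
 [ 30  41  41  36  25  31  46  49  46  53  56  56  55  59  58  61  61  62
   59  61  64  61  60  60]
 [ 79  82  84  85  86  87  93  91  96  90  89  87  76  69  60  62  61  61
   59  60  63  62  63  64]
 [ 91  91  98 100  97 100 100  89  92  95 101 105  98  88  72  66  60  62
   62  62  61  59  61  59]
 [ 72  75  88  97 104  85  63  34  30  48  75  94 102  98  86  70  63  62
   61  60  61  62  59  57]
 [ 62  70  93  98  92  83  49  19  10  22  54  88 104 101  85  66  63  60
   58  59  55  52  44  33]
 [ 68  76  88  98 102 103  87  74  67  72  84  95 102  98  76  68  59  56
   44  37  29  21  12   8]
 [ 76  70  71  92  99  97 106 100 105 106 105 103  89  74  54  41  22  18
   10   4   5   2   1   2]]
t6 [318.32 224.74] [312 218  14  14 132] [-0.47 86.89]
[[  2   2   2   1   2   3  10  29  49  62  68  71  67  61  57  60  60  61
   60  60  60  62  61  61]
 [ 18  24  28  22  16  36  64  84  92  96  98 100 101  94  91  83  74  66
   62 
[... 2379 characters left out ...]
2  79  83  85  86  86  87  |   17  11   5   2   1   1   2   4   4   2   1   2   2   3   3   2   3   5
228  89  78  66  60  57  55  56  56  59  64  73  81  84  86  86  85  81  81  |    8   4   2   2   0   1   1   2   1   1   1   2   2   3   3   4   5   7
229  70  61  55  55  55  56  58  62  67  73  80  85  87  86  84  79  75  73  |    3   2   2   2   1   0   1   1   1   2   2   2   3   3   4   6   8  11
0 (np.float64(340.9528045963665), np.float64(224.1086788335038))
0.1 (np.float64(342.8970432459629), np.float64(222.99139950324752))
0.2 (np.float64(344.82033405685587), np.float64(221.8861580918968))
0.28 (np.float64(346.33100418543813), np.float64(221.0180339499089))
clip lev [-26.26   7.35]
```

```bash
cat > m.py <<'E'
from h import *
np.set_printoptions(suppress=True,precision=2)
y=np.array([-.5147,.8574]);x=np.array([.8574,.5147]);O=np.array([462.5,-246.25])
def lv(P): d=np.array(P)[:2]-O; return np.array([d@x,d@y,P[2] if len(P)>2 else 0])
def valley(im,u,v,r=4):  # pin tip: low saturation spot in the brass ring
    im=im.astype(float); s=(im[...,2]-im[...,0])/im.mean(2); w=np.zeros_like(s); a,b=int(v),int(u)
    w[a-r:a+r+1,b-r:b+r+1]=np.clip(.75-s[a-r:a+r+1,b-r:b+r+1],0,None)
    yy,xx=np.mgrid[:s.shape[0],:s.shape[1]]; m=np.hypot(yy-v,xx-u)<=r; w*=m
    return (w*xx).sum()/w.sum(),(w*yy).sum()/w.sum()
E
python3 - <<'E'
from m import *
for n,(t,s) in {'5':((316,226.4),(265+240/5,110+378/5)),'6':((319.5,223.7),(270+210/5,120+298/5))}.items():
    T=cv2.imread(f'pics/t{n}.png');S=cv2.imread(f'pics/s{n}.png')
    for _ in range(3): t=valley(T,*t,4)
    for _ in range(3): s=valley(S,*s,3)
    P=tri({'top':t,'side':s}); print(n,t,s,lv(P), 'top-only', lv(atz('top',*t,{'5':173,'6':190}[n])))
    sat=(S[...,2].astype(int)-S[...,0])*100//(S.sum(2)//3+1); a,b=int(s[1]),int(s[0]); print(sat[a-6:a+12,b-9:b+10])
E
```

```text
5 (np.float64(315.8716073877784), np.float64(226.46898490909888)) (np.float64(312.79865336530827), np.float64(185.15565178220209)) [  0.24  94.85 167.33] top-only [ -0.75  95.7  173.  ]
[[50. 51. 34. 15.  2.  5.  7.  8.  7.  6.  6.  6.  2.  6.  9.  5.  5.  2.
   6.]
 [53. 53. 44. 22. 11.  5.  4.  2.  2.  6.  5.  9.  2.  3.  5.  4.  9.  9.
   5.]
 [52. 51. 51. 40. 17.  6.  3.  5.  8.  8.  5.  6.  9.  3.  5.  6.  6.  3.
   9.]
 [50. 53. 53. 47. 26.  8.  2.  7.  6.  6.  6.  9.  6.  5.  3.  5.  9.  9.
   8.]
 [56. 49. 56. 56. 39. 18. 11. 12. 19. 15. 15. 17. 15. 11. 10.  6.  5.  8.
   4.]
 [53. 54. 52. 55. 54. 47. 45. 49. 53. 41. 29. 37. 46. 41. 27. 14.  5.  3.
   6.]
 [51. 51. 55. 57. 63. 73. 74. 72. 51. 17.  3. 21. 51. 66. 63. 32. 11.  6.
  10.]
 [56. 51. 57. 56. 65. 72. 75. 69. 37.  8.  4. 20. 53. 77. 77. 57. 26. 10.
   8.]
 [53. 54. 55. 61. 74. 83. 76. 68. 38. 14. 12. 25. 58. 70. 75. 73. 48. 20.
   8.]
 [57. 50. 58. 62. 68. 78. 80. 81. 70. 60. 54. 68. 72. 83. 78. 70. 45. 18.
   4.]
 [57. 55. 54. 64. 77. 80. 79. 78. 75. 77. 78. 74. 79. 77. 77. 74. 41.  8.
   7.]
 [56. 54. 55. 65. 75. 7
[... 1645 characters left out ...]
3. 85. 75. 83. 81. 74. 84. 77. 83. 75. 55. 26. 10.
   7.]
 [51. 52. 56. 71. 81. 79. 82. 70. 81. 84. 78. 72. 77. 75. 71. 56. 24.  7.
   3.]
 [58. 55. 61. 67. 79. 79. 83. 80. 77. 76. 78. 81. 78. 79. 78. 54. 24.  8.
   8.]
 [51. 53. 58. 65. 76. 84. 79. 80. 77. 75. 82. 81. 79. 72. 85. 57. 26. 10.
  10.]
 [54. 50. 54. 71. 80. 80. 73. 80. 75. 77. 79. 81. 81. 78. 79. 64. 25.  8.
   5.]
 [53. 53. 54. 67. 76. 75. 80. 74. 82. 77. 76. 77. 79. 82. 79. 61. 24.  9.
   2.]
 [56. 51. 57. 67. 77. 81. 78. 77. 78. 78. 85. 76. 80. 72. 81. 54. 26.  6.
   8.]]m.py:6: RuntimeWarning: invalid value encountered in divide
  im=im.astype(float); s=(im[...,2]-im[...,0])/im.mean(2); w=np.zeros_like(s); a,b=int(v),int(u)
```

The tilt from pin height is about 0.195 rad, with the beam slid roughly 2.5 mm towards the load end. It's unclear whether the brass spot is the whole clip or one prong, so I'll take averaged frames at several tilts to separate the pointer from the prongs.

Call:
play_rows --plan '[{"dx": -0.002, "dy": 0, "dz": 0, "twist": 0, "jaw": 0}, {"dx": -0.004, "dy": 0, "dz": 0, "twist": 0, "jaw": 0}, {"dx": -0.006, "dy": 0, "dz": 0, "twist": 0, "jaw": 0}, {"dx": -0.007, "dy": 0, "dz": 0, "twist": 0, "jaw": 0}, {"dx": -0.007, "dy": 0, "dz": 0, "twist": 0, "jaw": 0}, {"dx": -0.007, "dy": 0, "dz": 0, "twist": 0, "jaw": 0}, {"dx": -0.007, "dy": 0, "dz": 0, "twist": 0, "jaw": 0}, {"dx": -0.007, "dy": 0, "dz": 0, "twist": 0, "jaw": 0}, {"dx": -0.007, "dy": 0, "dz": 0, "twist": 0, "jaw": 0}, {"dx": -0.007, "dy": 0, "dz": 0, "twist": 0, "jaw": 0}]'

```text
time: 19.0
tcp_pos: [491.7, -402.7, 126.0]
eef_rot: [-175.3, 90.0, 125.6]
ft_force: [-1.0, 0.2, 3.5]
width: 92.1
```

```bash
cat > sn.py <<'E'
import sys
from m import *
n=sys.argv[1]; p,R,s=tool(); print(p,s['ft_force'])
T=np.mean([eyes.read_camera('top').astype(float) for _ in range(int(sys.argv[2]))],0); np.save(n+'.npy',T)
t=(319.,224.)
for _ in range(4): t=valley(T,*t,4)
print('pin',t,'y',lv(atz('top',*t,175+ (157-p[2]-15)*.6))[1])
d=T[...,2]-T[...,0]
for v in range(218,229): print(v,' '.join(f'{int(a):3d}' for a in T[v,332:350].mean(1)),' | ',' '.join(f'{int(a):3d}' for a in d[v,332:350]))
E
python3 sn.py a7 12
```

```text
[ 491.75 -402.66  126.04] [-0.98  0.2   3.54]
pin (np.float64(318.2073321422616), np.float64(224.3696425745204)) y 87.02955880079313
218 100  99 100 102 103 105 107 106 105 104 105 108 111 110 107 105 106 110  |   61  61  62  62  64  65  65  64  64  61  55  47  35  26  19  15  17  28
219 101 101 102 104 105 105 105 103 102 102 104 109 112 110 105 104 104 107  |   61  61  63  63  64  64  64  62  58  50  41  29  19  14  13  19  28  39
220 100 102 102 104 104 104 104 103 103 102 101 102 102 103 103 103 100  97  |   62  62  63  64  63  62  58  52  42  32  24  17  13  15  22  31  38  42
221 100 101 102 102 103 104 105 106 107 105  97  87  84  89  94  93  86  80  |   61  61  62  62  58  52  44  33  23  14  11  11  12  21  30  35  33  29
222  98  98  98  98 102 106 107 108 108 102  89  74  68  73  77  74  71  68  |   61  60  60  56  46  34  24  15   8   5   3   4   9  18  23  22  16  10
223  96  95  93  95 101 107 107 104  99  90  76  62  59  61  63  65  69  73  |   60  58  54  45  30  17  11   6   2   0   0   0   3   8   9   6   4   3
224  95  94  94  96 100 103  99  91  80  70  62  56  57  60  67  72  77  82  |   55  51  41  28  16   9   6   3   1   0   0   0   1   1   2   2   2   3
225  97  98 100 101  99  92  84  73  63  57  55  56  61  69  76  81  84  86  |   45  35  23  13   7   4   3   3   0   0   0   0   1   2   2   3   2   2
226 102 101 100  95  86  76  66  60  57  55  58  63  69  78  83  86  87  88  |   29  19  11   5   3   2   1   1   1   0   1   0   2   3   3   3   2   3
227 102  95  86  77  68  61  58  55  56  61  66  72  78  83  85  87  86  88  |   15   9   5   2   1   1   1   1   1   2   1   2   2   2   3   2   3   4
228  87  77  68  61  57  56  55  57  60  69  76  81  84  86  87  87  87  86  |    8   3   2   1   1   1   1   1   1   1   2   2   2   3   3   3   3   5
```

Call:
play_rows --plan '[{"dx": -0.002, "dy": 0, "dz": 0, "twist": 0, "jaw": 0}, {"dx": -0.004, "dy": 0, "dz": 0, "twist": 0, "jaw": 0}, {"dx": -0.006, "dy": 0, "dz": 0, "twist": 0, "jaw": 0}, {"dx": -0.008, "dy": 0, "dz": 0, "twist": 0, "jaw": 0}, {"dx": -0.008, "dy": 0, "dz": 0, "twist": 0, "jaw": 0}, {"dx": -0.008, "dy": 0, "dz": 0, "twist": 0, "jaw": 0}, {"dx": -0.008, "dy": 0, "dz": 0, "twist": 0, "jaw": 0}, {"dx": -0.008, "dy": 0, "dz": 0, "twist": 0, "jaw": 0}, {"dx": -0.008, "dy": 0, "dz": 0, "twist": 0, "jaw": 0}, {"dx": -0.008, "dy": 0, "dz": 0, "twist": 0, "jaw": 0}]'

```text
time: 20.6
tcp_pos: [492.1, -403.1, 134.3]
eef_rot: [37.2, 90.0, -22.0]
ft_force: [-0.5, 1.6, 4.7]
width: 91.8
```

```bash
python3 sn.py a8 12
python3 - <<'E'
from h import *
T=cv2.imread('pics/t5.png').astype(float);d=T[...,2]-T[...,0]
for v in range(218,229): print(v,' '.join(f'{int(a):3d}' for a in T[v,332:350].mean(1)),' | ',' '.join(f'{int(a):3d}' for a in d[v,332:350]))
E
```

```text
[ 492.09 -403.14  134.35] [-0.46  1.64  4.69]
pin (np.float64(317.07152902294956), np.float64(225.1682422593035)) y 90.93423784972586
218 100 100 101 102 104 105 107 107 106 105 105 107 110 109 108 107 106 108  |   61  62  62  62  64  65  65  64  64  61  56  48  36  26  18  13  16  24
219 101 100 102 104 106 106 106 104 103 102 104 108 111 110 108 108 107 105  |   62  63  64  64  64  65  63  62  58  51  42  31  21  15  13  17  26  34
220 102 102 103 105 105 105 105 104 104 102 101 101 101 104 107 106 103  97  |   62  63  63  64  64  62  58  52  42  32  25  19  15  16  22  29  36  39
221 100 102 102 103 103 103 105 107 108 104  93  85  82  90  96  94  87  80  |   63  62  63  62  60  53  44  33  22  15  12  11  14  22  30  34  33  28
222 100 100  99  99 100 104 106 109 108 101  84  69  67  72  77  76  71  68  |   61  62  61  57  48  35  23  15   9   6   5   5  10  18  23  22  16  10
223  97  96  94  94  99 103 104 103  99  89  73  60  59  61  66  70  71  74  |   59  58  55  47  31  17   9   5   4   2   0   0   3   7   8   6   4   3
224  96  95  94  96  99 101  98  91  81  72  62  57  5
[... 1677 characters left out ...]
  82  84  84  86  |   57  53  46  35  20   9   3   2   3   3   1   1   1   4   5   4   3   4
225  97  96  97  99  98  96  85  71  67  62  65  74  79  84  87  86  87  87  |   52  41  27  18  10   5   3   0   2   0   1   1   2   2   1   2   3   3
226 103 103 101  96  85  79  68  65  63  69  75  80  84  88  85  87  88  87  |   41  28  15   8   4   2   0   0   0   4   2   3   2   2   4   4   3   3
227 104 101  92  79  70  63  60  66  75  80  84  85  87  86  88  87  89  88  |   28  14   9   2   2   1   0   2   2   1   2   2   3   2   4   4   1   3
228  94  85  74  66  62  62  69  76  82  85  86  87  87  87  88  86  89  90  |   12   8   4   3   1   2   2   3   3   2   4   3   1   3   3   5   4   6
```

Neither intermediate tilt shows the spot, so the pointer hides the clip there: seen from above, it projects along about the same line. Tilting past the mark should bring the whole clip out for a clean centre.

Call:
play_rows --plan '[{"dx": 0.003, "dy": 0, "dz": 0, "twist": 0, "jaw": 0}, {"dx": 0.006, "dy": 0, "dz": 0, "twist": 0, "jaw": 0}, {"dx": 0.01, "dy": 0, "dz": 0, "twist": 0, "jaw": 0}, {"dx": 0.014, "dy": 0, "dz": 0, "twist": 0, "jaw": 0}, {"dx": 0.018, "dy": 0, "dz": 0, "twist": 0, "jaw": 0}, {"dx": 0.021, "dy": 0, "dz": 0, "twist": 0, "jaw": 0}, {"dx": 0.023, "dy": 0, "dz": 0, "twist": 0, "jaw": 0}, {"dx": 0.024, "dy": 0, "dz": 0, "twist": 0, "jaw": 0}, {"dx": 0.024, "dy": 0, "dz": 0, "twist": 0, "jaw": 0}, {"dx": 0.024, "dy": 0, "dz": 0, "twist": 0, "jaw": 0}]'

```text
time: 22.2
tcp_pos: [491.7, -403.2, 110.2]
eef_rot: [-111.6, 90.0, -170.7]
ft_force: [0.1, 0.7, 3.4]
width: 91.8
```

```bash
python3 sn.py a9 12
```

```text
[ 491.67 -403.16  110.2 ] [0.09 0.66 3.42]
pin (np.float64(321.345089307893), np.float64(223.3622301302712)) y 77.81684863649267
218  98  98  98 100 101 103 105 105 105 104 104 105 105 106 107 109 110 111  |   61  60  61  61  62  62  63  64  64  62  59  53  46  36  28  24  29  41
219  99  99 100 101 103 104 104 104 104 105 108 110 106 104 106 110 111 111  |   61  61  61  62  62  63  63  62  59  54  45  35  26  21  21  27  38  48
220  99  99 100 101 103 104 103 101 104 108 112 112 105  96  99 104 104 101  |   62  62  62  62  62  62  60  56  48  38  26  16  10  13  26  38  45  46
221  99  99  99 100 101 101 100 101 105 110 111 105  93  83  85  89  87  80  |   61  61  61  61  60  57  50  41  29  18  10   5   2  11  27  36  36  30
222  97  97  97  96  97  99 102 102 104 105  99  87  73  68  69  71  67  63  |   61  60  59  58  54  44  33  23  14   7   3   1   1   7  17  20  16  10
223  96  95  94  95  97 102 105 102  97  90  79  67  59  57  60  61  61  63  |   60  58  55  48  38  26  20  19  13   5   1   0   0   2   5   5   4   2
224  95  95  96  98 100 101 103  98  86  73  62  56  55  57  61  66  70  73  |   57  51  42  30  21  17  21  30  25  10   1   0   0   1   2   1   2   2
225  99 100 100  99  96  92  88  85  75  62  57  54  56  62  69  77  81  83  |   48  39  26  15  10  13  27  38  31  13   2   1   0   1   1   2   2   3
226 105 104  99  91  82  74  71  68  62  57  56  57  60  69  78  84  85  86  |   32  24  14   7   4   9  20  25  19   6   1   1   1   2   3   2   3   3
227 105  96  86  74  65  60  59  58  56  56  58  62  70  78  84  85  83  81  |   16  11   6   3   2   4   8   8   4   2   1   1   1   3   2   3   3   5
228  89  78  68  60  56  55  55  56  56  60  66  72  78  83  84  82  77  72  |    7   3   2   1   1   1   2   1   2   1   2   2   2   2   4   4   6   7
```

Call:
play_rows --plan '[{"dx": -0.001, "dy": 0, "dz": 0, "twist": 0, "jaw": 0}, {"dx": -0.002, "dy": 0, "dz": 0, "twist": 0, "jaw": 0}, {"dx": -0.003, "dy": 0, "dz": 0, "twist": 0, "jaw": 0}, {"dx": -0.004, "dy": 0, "dz": 0, "twist": 0, "jaw": 0}, {"dx": -0.005, "dy": 0, "dz": 0, "twist": 0, "jaw": 0}, {"dx": -0.005, "dy": 0, "dz": 0, "twist": 0, "jaw": 0}, {"dx": -0.005, "dy": 0, "dz": 0, "twist": 0, "jaw": 0}, {"dx": -0.005, "dy": 0, "dz": 0, "twist": 0, "jaw": 0}, {"dx": -0.005, "dy": 0, "dz": 0, "twist": 0, "jaw": 0}, {"dx": -0.005, "dy": 0, "dz": 0, "twist": 0, "jaw": 0}]'

```text
time: 23.8
tcp_pos: [492.0, -403.3, 115.3]
eef_rot: [11.6, 90.0, -47.5]
ft_force: [-0.2, -1.6, 2.7]
width: 92.0
```

```bash
python3 sn.py a10 12
```

```text
[ 492.01 -403.34  115.34] [-0.22 -1.56  2.72]
pin (np.float64(320.54218309755134), np.float64(223.93955351654176)) y 80.6047905429176
218  98  99  99 100 101 103 104 106 106 105 105 105 104 106 106 107 107 111  |   61  61  61  61  62  63  64  64  64  63  60  54  46  36  28  23  27  39
219 100  99 100 101 103 104 104 105 104 105 106 106 104 104 104 106 108 109  |   61  62  61  62  63  64  64  63  60  55  47  36  26  20  19  24  35  46
220 100 100 101 102 103 104 103 102 104 108 110 106 100  95  96 100 101  99  |   61  61  62  63  63  63  61  57  47  38  27  17  10  12  23  34  41  45
221 100  99 100 101 102 102 101 102 106 110 109  99  87  81  84  87  85  79  |   61  61  62  62  62  58  52  42  29  18  11   5   3  10  25  35  35  29
222  98  97  97  98  99 100 102 103 106 105  97  83  70  66  68  70  68  65  |   60  60  60  58  54  45  34  23  13   6   3   0   0   7  16  20  16  10
223  96  96  94  96  98 102 104 100  96  90  78  66  58  57  59  60  63  68  |   59  57  55  49  39  27  18  13   8   3   0  -1   0   2   6   5   4   3
224  96  96  96  99 101 102 100  91  80  70  62  57  54  57  61  67  72  78  |   57  52  42  31  21  14  13  15  12   4   0   0   1   1   1   2   2   3
225  99  99 100 101  99  95  87  78  67  59  56  55  58  63  70  77  82  84  |   48  40  26  14   9   8  13  19  16   6   1   1   0   1   2   2   3   3
226 103 102  98  92  84  76  69  63  58  56  56  59  66  72  78  84  86  87  |   34  24  15   6   3   4   7  11   8   3   2   1   1   2   3   2   2   3
227 101  95  85  74  66  61  58  56  55  56  59  65  74  81  84  85  86  85  |   18  11   6   2   2   2   3   3   3   1   1   1   1   2   2   3   3   4
228  86  77  67  61  57  55  55  56  57  62  67  73  80  85  85  84  81  77  |    7   4   2   1   1   1   1   1   1   2   1   2   2   3   3   4   5   6
```

Run:
```python
from h import *
L={'t0 level':(cv2.imread('pics/t0.png').astype(float)+cv2.imread('pics/t1.png'))/2,'t5 level':cv2.imread('pics/t5.png').astype(float)}
for n,f in (('a8 .084','a8'),('a7 .144','a7'),('t6 .195','t6'),('a10 .22','a10'),('a9 .255','a9')): L[n]=np.load(f+'.npy')
L['a9-a8 x4']=(L['a9 .255']-L['a8 .084'])*4+128; L['t5-a8 x4']=(L['t5 level']-L['a8 .084'])*4+128
x0,y0,w,h,k=327,212,29,20,9
P=[]
for n,im in L.items():
    c=cv2.resize(im[y0:y0+h,x0:x0+w],None,fx=k,fy=k,interpolation=cv2.INTER_CUBIC)
    g=1 if 'x4' in n else (1.35 if n[:2]=='t0' else 1.9)
    if g!=1: c=(c-45)*g*1.15
    c=np.clip(c,0,255).astype(np.uint8)
    cv2.putText(c,n,(4,176),0,.4,(255,255,255))
    for u in (330,335,340,345,350,355): c[:4,int((u-x0+.5)*k)]=(0,0,255)
    for v in (215,220,225,230): c[int((v-y0+.5)*k),:4]=(0,0,255)
    P.append(cv2.copyMakeBorder(c,0,4,0,4,0))
cv2.imwrite('pics/mont.png',np.vstack([np.hstack(P[i:i+3]) for i in (0,3,6)]))
```

```text
(no output)
```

View pics/mont.png

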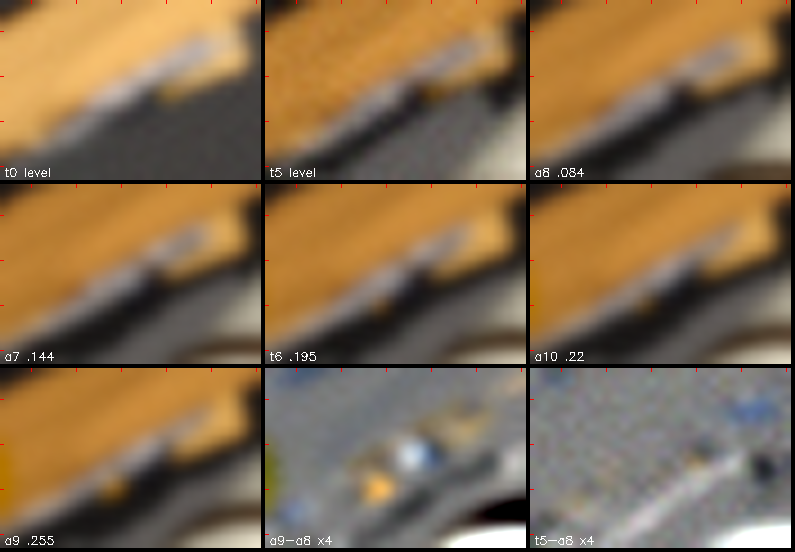

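The montage shows it clearly. The dark pointer sits at about (344,221.5). Level, the orange clip shows to its right at (345.3,222). At 0.08 and 0.14 rad the pointer hides it. From 0.195 rad a left fragment shows at (339.2,225), and it is almost whole at 0.255.

- Level frame, clip about 16.7 mm before the pivot: marker ≤ about 0.21 rad.
- 0.255 frame: marker ≥ about 0.18 rad.
- Together: about 0.195 rad.

I'll set the tilt there and let the pointer settle.

Call:
play_rows --plan '[{"dx": -0.001, "dy": 0, "dz": 0, "twist": 0, "jaw": 0}, {"dx": -0.0015, "dy": 0, "dz": 0, "twist": 0, "jaw": 0}, {"dx": -0.002, "dy": 0, "dz": 0, "twist": 0, "jaw": 0}, {"dx": -0.0025, "dy": 0, "dz": 0, "twist": 0, "jaw": 0}, {"dx": -0.003, "dy": 0, "dz": 0, "twist": 0, "jaw": 0}, {"dx": -0.003, "dy": 0, "dz": 0, "twist": 0, "jaw": 0}, {"dx": -0.003, "dy": 0, "dz": 0, "twist": 0, "jaw": 0}, {"dx": -0.003, "dy": 0, "dz": 0, "twist": 0, "jaw": 0}, {"dx": -0.003, "dy": 0, "dz": 0, "twist": 0, "jaw": 0}, {"dx": -0.003, "dy": 0, "dz": 0, "twist": 0, "jaw": 0}]'

```text
time: 25.4
tcp_pos: [491.9, -403.1, 118.2]
eef_rot: [51.0, 90.0, -8.1]
ft_force: [0.5, -3.0, 1.6]
width: 92.2
```

Call:
play_rows --plan '[{"dx": 0, "dy": 0, "dz": 0, "twist": 0, "jaw": 0}, {"dx": 0, "dy": 0, "dz": 0, "twist": 0, "jaw": 0}, {"dx": 0, "dy": 0, "dz": 0, "twist": 0, "jaw": 0}, {"dx": 0, "dy": 0, "dz": 0, "twist": 0, "jaw": 0}, {"dx": 0, "dy": 0, "dz": 0, "twist": 0, "jaw": 0}, {"dx": 0, "dy": 0, "dz": 0, "twist": 0, "jaw": 0}, {"dx": 0, "dy": 0, "dz": 0, "twist": 0, "jaw": 0}, {"dx": 0, "dy": 0, "dz": 0, "twist": 0, "jaw": 0}, {"dx": 0, "dy": 0, "dz": 0, "twist": 0, "jaw": 0}, {"dx": 0, "dy": 0, "dz": 0, "twist": 0, "jaw": 0}]'

```text
time: 26.4
tcp_pos: [491.8, -403.1, 118.2]
eef_rot: [-142.2, 90.0, 158.6]
ft_force: [-0.1, -2.7, 2.4]
width: 91.7
```

```bash
cat > fw.py <<'E'
# forward check: pixels of clip centre / prongs and of the pointer, for marker m, tilt th
from m import *
def clip(m,th,sl,h=0,off=27,r=82): 
    py=-6*np.sin(th)+sl; pz=88+20*np.cos(th)+6*np.cos(th); a=th-m
    return proj('top',np.r_[O-off*x+(py+r*np.sin(a)+h*np.cos(a))*y,pz-r*np.cos(a)])
for m in (.17,.195,.22):
    print(m,'level',np.round(clip(m,0,.7),1),'a9',np.round(clip(m,.2586,2.7),1),'t6',np.round(clip(m,.193,2.9),1))
print('pointer tip t6',np.round(clip(0,0,1.7,r=80),1),'pivot',np.round(clip(0,0,1.7,r=0),1))
E
python3 sn.py a11 12 | head -11; python3 fw.py
```

```text
[ 491.82 -403.08  118.19] [-0.09 -2.69  2.41]
pin (np.float64(320.0430914766218), np.float64(224.1422547441524)) y 82.11383932144321
218  99  99 100 101 102 103 105 105 106 106 105 105 105 106 107 107 107 110  |   61  61  61  61  62  63  64  64  64  63  59  54  46  36  28  23  26  37
219 100 100 100 101 103 105 105 105 105 106 107 107 105 105 106 106 107 109  |   61  61  62  62  63  64  63  63  59  53  45  36  27  20  20  23  34  45
220 100 101 101 102 104 103 103 103 106 111 112 108 101  98 100 101 101  99  |   62  61  62  62  63  63  61  56  46  34  25  16  11  14  25  34  41  44
221 100  99 100 101 102 101 101 102 108 114 112 100  87  84  88  91  86  80  |   61  62  62  62  61  57  51  41  28  15   9   5   4  13  29  36  35  29
222  98  98  98  98  98  99 101 103 107 107  99  83  70  67  71  72  68  65  |   60  60  60  59  55  44  34  23  13   5   2   0   2   9  19  21  16  10
223  97  95  95  96  97 101 104 103  99  91  79  65  58  57  59  62  64  68  |   59  58  55  48  38  25  18  16  11   4   0   0   0   3   6   5   4   2
224  96  95  96  97 100 100 100  97  87  73  63  56  56  58  62  67  72  78  |   57  52  43  31  20  12  14  23  20   7   0   0   0   1   2   2   2   2
225  99 100  99  99  98  91  86  83  74  62  58  57  60  67  72  78  82  85  |   48  40  26  15   8   5  13  26  25  10   2   1   1   2   2   2   2   3
226 104 103  98  91  84  76  69  66  62  58  58  62  69  77  81  84  86  87  |   33  24  14   7   3   3   8  16  14   5   2   1   1   2   2   3   3   3
0.17 level [344.3 222.5] a9 [339.  225.6] t6 [340.1 225. ]
0.195 level [344.8 222.2] a9 [339.5 225.3] t6 [340.6 224.7]
0.22 level [345.3 221.9] a9 [340.  225.1] t6 [341.1 224.4]
pointer tip t6 [340.7 224.6] pivot [343.1 221.5]
```

The prong positions at 0.193, 0.20 and 0.22 rad put the clip about 1.3, 2 and 3 mm past the pointer, and the level frames centre on about 0.187 rad. I'll ease off 2 mm, to a TCP height of about 120.3.

Call:
play_rows --plan '[{"dx": -0.0005, "dy": 0, "dz": 0, "twist": 0, "jaw": 0}, {"dx": -0.001, "dy": 0, "dz": 0, "twist": 0, "jaw": 0}, {"dx": -0.0015, "dy": 0, "dz": 0, "twist": 0, "jaw": 0}, {"dx": -0.002, "dy": 0, "dz": 0, "twist": 0, "jaw": 0}, {"dx": -0.002, "dy": 0, "dz": 0, "twist": 0, "jaw": 0}, {"dx": -0.002, "dy": 0, "dz": 0, "twist": 0, "jaw": 0}, {"dx": -0.002, "dy": 0, "dz": 0, "twist": 0, "jaw": 0}, {"dx": -0.002, "dy": 0, "dz": 0, "twist": 0, "jaw": 0}, {"dx": -0.002, "dy": 0, "dz": 0, "twist": 0, "jaw": 0}, {"dx": -0.002, "dy": 0, "dz": 0, "twist": 0, "jaw": 0}]'

```text
time: 28.0
tcp_pos: [491.9, -403.1, 120.2]
eef_rot: [43.8, 90.0, -15.4]
ft_force: [1.1, -2.2, 2.7]
width: 91.7
```

Call:
play_rows --plan '[{"dx": 0, "dy": 0, "dz": 0, "twist": 0, "jaw": 0}, {"dx": 0, "dy": 0, "dz": 0, "twist": 0, "jaw": 0}, {"dx": 0, "dy": 0, "dz": 0, "twist": 0, "jaw": 0}, {"dx": 0, "dy": 0, "dz": 0, "twist": 0, "jaw": 0}, {"dx": 0, "dy": 0, "dz": 0, "twist": 0, "jaw": 0}, {"dx": 0, "dy": 0, "dz": 0, "twist": 0, "jaw": 0}, {"dx": 0, "dy": 0, "dz": 0, "twist": 0, "jaw": 0}, {"dx": 0, "dy": 0, "dz": 0, "twist": 0, "jaw": 0}, {"dx": 0, "dy": 0, "dz": 0, "twist": 0, "jaw": 0}, {"dx": 0, "dy": 0, "dz": 0, "twist": 0, "jaw": 0}]'

```text
time: 29.0
tcp_pos: [491.8, -403.1, 120.2]
eef_rot: [132.0, 90.0, 72.9]
ft_force: [1.9, -3.1, 3.0]
width: 91.7
```

```bash
python3 sn.py a12 12 | head -11
python3 - <<'E'
from m import *
# orange-spot centroid over the background frame a8, per frame
bg=np.load('a8.npy'); d0=bg[...,2]-bg[...,0]; yy,xx=np.mgrid[223:228,337:344]
for n in ('a7','t6','a12','a11','a10','a9'):
    T=np.load(n+'.npy'); w=np.clip((T[...,2]-T[...,0]-d0)[223:228,337:344]-3,0,None); print(n,w.sum().round(),(w*xx).sum()/w.sum(),(w*yy).sum()/w.sum(),'dark pointer(343-345,221-222):',(T-bg)[221:223,341:348].mean((0,2)).round(0))
E
```

```text
[ 491.85 -403.1   120.2 ] [ 1.92 -3.07  3.04]
pin (np.float64(319.7111828615954), np.float64(224.25670785680845)) y 83.0779173436573
218  98  99 100 100 101 104 105 107 105 106 105 105 105 106 106 106 104 107  |   60  61  61  62  62  63  64  64  64  62  59  54  45  35  27  21  22  32
219  99 100 101 102 103 104 105 105 105 107 107 107 105 105 104 105 106 107  |   61  62  62  63  63  64  64  63  59  53  44  36  26  19  18  21  31  42
220 101 101 101 102 104 105 103 104 108 112 112 107 101  96  98 101 101  98  |   61  62  62  63  63  62  62  55  45  34  24  17  11  12  23  32  39  43
221 100  99 101 101 102 101 101 104 111 116 112  99  88  83  88  91  86  80  |   61  62  62  62  61  58  51  40  27  15   9   5   4  12  27  35  34  28
222  98  98  98  98  98  99 101 105 109 109  99  84  69  67  71  72  68  65  |   61  61  61  59  55  45  33  22  12   5   2   0   0   8  19  21  17  10
223  97  95  95  95  97  99 101 101  99  91  79  66  59  57  60  61  63  68  |   60  59  56  51  40  27  16  12   7   2   0  -1   0   3   6   6   4   2
224  96  95  94  96  99  98  95  91  83  73  62  57  56
[... 325 characters left out ...]
 |   34  24  14   8   5   3   4   7   7   3   1   1   2   2   2   3   3   3
a7 0.0 338.0 224.0 dark pointer(343-345,221-222): [ 1.  4.  4.  1. -0. -1. -2.]
t6 75.0 339.28634850166486 225.00499445061044 dark pointer(343-345,221-222): [ 2.  4.  3. -2. -5. -5. -3.]
a12 66.0 338.92111959287536 224.32061068702288 dark pointer(343-345,221-222): [10. 17. 15.  4. -6. -7. -4.]
a11 162.0 339.2463917525774 224.56546391752582 dark pointer(343-345,221-222): [ 8. 17. 15.  4. -5. -7. -4.]
a10 109.0 338.8882938026014 224.50726855394035 dark pointer(343-345,221-222): [  5.  14.  14.   4.  -8. -11.  -7.]
a9 279.0 339.0023887727679 224.75962974022096 dark pointer(343-345,221-222): [ 5. 16. 19.  8. -6. -9. -5.]
```

The final state fits the combined estimate: tilt about 0.19 rad, pointer settled for 2 s, about 3 N on the pad. The left prong just shows beside the pointer, and the load end is well up. Handing in.

```bash
python3 -c "
from h import *
p,R,s=tool(); print(p,s['ft_force'],s['time']); print(ticket.job_done())"
```

```text
[ 491.84771106 -403.05886124  120.20675149] [ 0.61665337 -3.08647343  2.98447256] 29.6
the job is handed in; nothing more can be done
None
```

I loaded the lever and handed in at 29.6 s while still pressing, but I could not see directly that the pointer sits between the prongs. No verdict was reported.

- **Ring:** I took the brass ring with the larger bore, lowered it over the pin without jamming and let go. The side view showed it flat on the beam with the pin tip through its bore, the beam still on its rest. I never touched the other ring, and never went near the torch, magnifier or tape.
- **Pressing:** I pressed the rubber pad with one finger of the open gripper, because with the jaws shut the forearm hid the gauge from the top camera. At the end it pressed with about 3 N vertically and 3 N sideways. The tilt was about 0.19 rad, the load end was up, and the pointer had had about 1.6 s to settle after the last adjustment.
- **Marker angle (least certain):** The top camera sees the gauge nearly edge-on, and the pointer hides part of the clip. I worked the angle out from the beam level and at six pressed tilts between 0.08 and 0.26 rad. The separate estimates ran from 0.16 to 0.21 rad, and I held near the middle. The allowed error is about 0.037 rad.
- **Checks that disagreed:**
  - The brass spot's brightness did not grow steadily with tilt.
  - The side-camera reading of the pin's rise was too coarse to confirm the tilt.
  - The beam slid about 1–2 mm towards its load end while pressed.

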